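Stack sawn wood in stick to season

ROBOT

A 6-joint arm with a two-finger parallel gripper is mounted at the origin on the work surface. World frame = base frame: x ahead of the robot, y to its left, z up, the work surface at z = 0. Lengths are in mm, angles in rad, forces in N, time in s.
With the tool pointing down it reaches from about 300 to 775 mm from the base axis. Payload 14.6 kg.
Tool frame: the origin (TCP) lies between the finger pads; the fingertips stand 19 mm ahead of it and the grasp point (between the pads) is the TCP (manip.tcp_to_tips is the distance from the TCP to the fingertips, in mm); x points along the fingers, z is the direction in which the jaws open and shut, and the axes are right-handed (so a half turn about x gives the same grasp; the last joint's range is limited). The gripper opens to 94 mm and grips with 3 to 60 N. Pads are 16 mm wide; open, the fingers measure 119 mm over their backs; the gripper's body (75 mm by 177 mm) begins 78 mm behind the grasp point.
Start: joints at [-1.377, 0.3, 1.521, -0, 1.321, -0.067], TCP at [141.813, -531.393, 224.446] pointing down, gripper open.
Joint ranges: [-3.03, 3.03], [-0.79, 2.21], [0.23, 2.52], [-1.04, 4.18], [0, 3.07], [-2.55, 2.55]. Speed limits (rad/s): [2.22, 2.22, 2.57, 3.14, 3.14, 3.14].

INTERFACE

Orientations are given as [roll, pitch, yaw] about the fixed x, y, z axes, in that order (R = Rz(yaw) Ry(pitch) Rx(roll)).
In Python, from cell import manip gives the robot as it stands.
- The arm moves only by the tool jog_arm, never from a script. Its argument "moves" is a list that holds one entry, the list of rows, each a list of 6 numbers: the shift along the world's x, y, z in mm, then the turn, a rotation vector about the world's x, y, z in degrees. In form: [[[dx, dy, dz, wx, wy, wz], ...]]. A call has 1 to 5 rows; each row shifts and turns the pose as measured when the row begins; what a row does not reach is not made up. A row lasts 1/10 s, in which the tool goes at most 50 mm and 8.59 degrees, less where a joint would pass 70% of its speed; a pose out of reach is approached as far as the arm can. A call is refused whole if a number of a shift passes 50 or a number of a turn 8.59, either way. A call with a gripper value outside its range is refused whole. "gripper" is the opening, from -1 (shut) to 1 (fully open), set as the call begins (left out, the last holds). The fingers move at their own pace and stop on an object; "squeeze" is the grip in N (left out, the last holds). Time passes only in rows, so rows that do not move let the fingers close. It gives the time, the measured TCP pose, the force and the opening at its end, in the units of the state.
- manip.read_state(): the state, without advancing time (a new reading comes with each control period).
- manip.camera(name): name is "scene" or "top" or "wrist"; returns (picture, depth): 384x512x3 uint8, blue, green, red; 384x512 float32, mm along the optical axis (not along the pixel's ray), 0 where there is no reading.
- manip.camera_params(name): a dict with "fx", "fy", "cx", "cy" (pixels), "rvec" (rotation vector, rad) and "tvec" (3), from world to camera coordinates, as OpenCV has them. Camera axes: x right, y down, z forward; pixel columns grow to the right and rows downward; lengths in mm; the calibration is good to about 2 mm. A picture is of the moment at which its call begins: read the wrist's pose just before it. camera_params takes no time and is no camera call; for the wrist camera it gives the pose at the moment of the call.
- manip.sign_off(): hands the job in, once; it reports no verdict.
The state is a dict: "clock": time; "joints": joint angles; "qd": joint speeds; "effort": joint torques, N m; "eef_pos": TCP position; "eef_rot": TCP orientation; "wrist_force": force on the tool from outside, world axes, zero at the start; "moment": the same for the moment, N m; "finger_gap": finger opening in mm.
Only numpy, scipy, OpenCV 4.12 (cv2) and the standard library are available. Lean on these libraries where they do the work, as an engineer would, in place of code of your own. Each camera call takes 0.05 s, during which the arm holds its last target. There are 200 camera calls.

TASK

Stack the freshly sawn wood on the two bearers to season: lay every thick batten flat and square across both bearers, about centred, with at least a centimetre of air between neighbours; then lay the two square spacer sticks across all the battens, one directly above each bearer. Lay the two thin boards square across both sticks, about centred and again at least a centimetre apart, and last lay the steel bar as a weight across the two thin boards, square to them and midway between the sticks. Leave the other things on the bench standing where they are.

Things in the scene. Friction and masses are not known exactly. Their poses are not given: they have to be found in the camera images.
- bearer1: left one of two straight wooden bearers, square-section timbers 230 long x 36 wide x 36 high, fixed to the bench. Origin: centre of the underside; x along the bearer (roughly away from the robot), y level across it, z up; its top is 36 mm above the origin.
- bearer2: the right bearer, same size and parallel to bearer1, level with it end for end, its centre 100 to 120 mm from bearer1's on bearer1's -y side. Same origin and axes.
- batten1: thick batten of pale wood, 190 long x 30 wide x 22 thick, about 75 g, lying on its wide face. Origin: its centre; x along its length, y across its width, z up. Two to four battens are present; absent ones read None.
- batten2: thick batten of pale wood, 190 long x 30 wide x 22 thick, about 75 g, lying on its wide face. Origin: its centre; x along its length, y across its width, z up. Two to four battens are present; absent ones read None.
- batten3: thick batten of pale wood, 190 long x 30 wide x 22 thick, about 75 g, lying on its wide face. Origin: its centre; x along its length, y across its width, z up. Two to four battens are present; absent ones read None.
- batten4: thick batten of pale wood, 190 long x 30 wide x 22 thick, about 75 g, lying on its wide face. Origin: its centre; x along its length, y across its width, z up. Two to four battens are present; absent ones read None.
- sticker1: spacer stick (sticker), pale wood, 210 long, square section 16 x 16, about 35 g. Origin: its centre; x along its length, z up.
- sticker2: spacer stick (sticker), pale wood, 210 long, square section 16 x 16, about 35 g. Origin: its centre; x along its length, z up.
- board1: thin board of pale wood, 190 long x 44 wide x 10 thick, about 55 g, lying flat. Origin: its centre; x along its length, y across its width, z up.
- board2: thin board of pale wood, 190 long x 44 wide x 10 thick, about 55 g, lying flat. Origin: its centre; x along its length, y across its width, z up.
- bar: bright steel flat bar, 180 long x 30 wide x 16 thick, about 0.66 kg, lying on its wide face. Origin: its centre; x along its length, y across its width, z up.
- plane: bystander: small hand plane, steel sole and wooden knob and handle, 170 x 50 x 80. Origin: centre of the underside.
- mug: bystander: white mug, 76 across, 78 high, with a handle. Origin: centre of the underside.
- jar: bystander: glass jar with a steel lid, 64 across, 85 high. Origin: centre of the underside.
- mallet: bystander: wooden mallet lying on its side, head 70 x 120 x 60, round handle. Origin: under the middle of the head.
- whetstone: bystander: whetstone in a wooden holder, 75 x 200 x 40. Origin: centre of the underside.
- oilcan: bystander: small copper oil can with a pointed spout, 72 across, 150 high. Origin: centre of the underside.
Things that resemble listed ones, but are neither listed nor needed, are in the scene too. Leave any turquoise look-alike of the batten2 alone.

How it is judged (in metres and radians):
On the way, in this order (a step that is already met when the one before it is completed fails the run):
1. every batten present lies flat and square across both bearers, with air between neighbours (height (world z) of batten1 between 0.044 and 0.05 m and (angle between batten1's own z axis and vertical below 0.06 rad or angle between batten1's own z axis and vertical above 3.08 rad) and y of each of batten1, batten2, batten3, batten4 in the frame of bearer1 below -0.025 m and y of each of batten1, batten2, batten3, batten4 in the frame of bearer2 above 0.025 m and x of batten1 in the frame of bearer1 between -0.11 and 0.11 m and angle between the x axis of each of batten1, batten2, batten3, batten4 and the y axis of bearer1, either way round below 0.17 rad and height (world z) of batten2 between 0.044 and 0.05 m and (angle between batten2's own z axis and vertical below 0.06 rad or angle between batten2's own z axis and vertical above 3.08 rad) and x of batten2 in the frame of bearer1 between -0.11 and 0.11 m and height (world z) of batten3 between 0.044 and 0.05 m and (angle between batten3's own z axis and vertical below 0.06 rad or angle between batten3's own z axis and vertical above 3.08 rad) and x of batten3 in the frame of bearer1 between -0.11 and 0.11 m and height (world z) of batten4 between 0.044 and 0.05 m and (angle between batten4's own z axis and vertical below 0.06 rad or angle between batten4's own z axis and vertical above 3.08 rad) and x of batten4 in the frame of bearer1 between -0.11 and 0.11 m and (y of batten2 in the frame of batten1 below -0.038 m or y of batten2 in the frame of batten1 above 0.038 m) and (y of batten3 in the frame of batten1 below -0.038 m or y of batten3 in the frame of batten1 above 0.038 m) and (y of batten3 in the frame of batten2 below -0.038 m or y of batten3 in the frame of batten2 above 0.038 m) and (y of batten4 in the frame of batten1 below -0.038 m or y of batten4 in the frame of batten1 above 0.038 m) and (y of batten4 in the frame of batten2 below -0.038 m or y of batten4 in the frame of batten2 above 0.038 m) and (y of batten4 in the frame of batten3 below -0.038 m or y of batten4 in the frame of batten3 above 0.038 m)), for 0.2 s.
2. the two spacer sticks lie across all the battens, one above each bearer (height (world z) of sticker1 between 0.061 and 0.071 m and angle between sticker1's own x axis and vertical between 1.51 and 1.63 rad and angle between the x axis of each of sticker1, sticker2 and the x axis of bearer1, either way round below 0.15 rad and x of batten1 in the frame of sticker1 between -0.105 and 0.105 m and x of batten2 in the frame of sticker1 between -0.105 and 0.105 m and x of batten3 in the frame of sticker1 between -0.105 and 0.105 m and x of batten4 in the frame of sticker1 between -0.105 and 0.105 m and height (world z) of sticker2 between 0.061 and 0.071 m and angle between sticker2's own x axis and vertical between 1.51 and 1.63 rad and x of batten1 in the frame of sticker2 between -0.105 and 0.105 m and x of batten2 in the frame of sticker2 between -0.105 and 0.105 m and x of batten3 in the frame of sticker2 between -0.105 and 0.105 m and x of batten4 in the frame of sticker2 between -0.105 and 0.105 m and ((y of sticker1 in the frame of bearer1 between -0.015 and 0.015 m and y of sticker2 in the frame of bearer2 between -0.015 and 0.015 m) or (y of sticker1 in the frame of bearer2 between -0.015 and 0.015 m and y of sticker2 in the frame of bearer1 between -0.015 and 0.015 m))), for 0.2 s.
3. the two thin boards lie across both sticks, apart from one another (height (world z) of board1 between 0.074 and 0.084 m and (angle between board1's own z axis and vertical below 0.06 rad or angle between board1's own z axis and vertical above 3.08 rad) and y of each of board1, board2 in the frame of bearer1 below -0.025 m and y of each of board1, board2 in the frame of bearer2 above 0.025 m and angle between the x axis of each of board1, board2 and the y axis of bearer1, either way round below 0.17 rad and x of board1 in the frame of sticker1 between -0.11 and 0.11 m and x of board1 in the frame of sticker2 between -0.11 and 0.11 m and height (world z) of board2 between 0.074 and 0.084 m and (angle between board2's own z axis and vertical below 0.06 rad or angle between board2's own z axis and vertical above 3.08 rad) and x of board2 in the frame of sticker1 between -0.11 and 0.11 m and x of board2 in the frame of sticker2 between -0.11 and 0.11 m and (y of board1 in the frame of board2 below -0.052 m or y of board1 in the frame of board2 above 0.052 m)), for 0.2 s.
4. the steel bar lies across both thin boards, between the sticks (height (world z) of bar between 0.087 and 0.097 m and (angle between bar's own z axis and vertical below 0.06 rad or angle between bar's own z axis and vertical above 3.08 rad) and y of bar in the frame of bearer1 below -0.025 m and y of bar in the frame of bearer2 above 0.025 m and angle between the x axis of bar and the x axis of bearer1, either way round below 0.25 rad and x of board1 in the frame of bar between -0.09 and 0.09 m and x of board2 in the frame of bar between -0.09 and 0.09 m), for 0.2 s.
At the end, for the whole second after the job is handed in: All released, at rest, level layers (3 to 5 mm, 0.06 rad). Battens, boards: 0.17 rad of square, 8 mm gaps; they and the bar centred 25 mm or more inside both bearers' centre lines. Sticks: 0.15 rad, 15 mm of a bearer's centre line each, over all battens. Bar: 0.25 rad of square, over both boards (all of step 1 and all of step 2 and all of step 3 and all of step 4 and linear speed of each of batten1, batten2, batten3, batten4, sticker1, sticker2, board1, board2, bar below 0.02 m/s); the robot touches nothing.
It fails at once if another thing on the bench is pushed more than 5 cm away (distance of any of plane, mug, jar, mallet, whetstone, oilcan from where it was at the start of the episode above 0.05 m).
It fails at once if the mug, the jar or the oil can is tipped over (angle between any of mug, jar, oilcan's own z axis and vertical above 0.6 rad).
Of batten1, batten2, batten3, batten4 only 2 to 4 are there at a start; the rules pass over those that are not, and their reading is None.
At some moment in a run one of board1, board2, bar may be knocked a few centimetres aside while the robot is not near it.
It also fails if it takes over 208 s, if anything falls off the work surface, if the arm or the gripper's body presses on something with over 40 N, if the wrist force passes 120 N, or if a joint passes its speed limit or range.

## Working session

There is one attempt and no reset: what is moved stays moved. The work goes in short steps, Python scripts to look and compute and a tool call to move; the robot and the scene stay as the last step left them, time stands still between calls to the robot, and variables do not carry over. Pictures are saved under pics/ and viewed, about 12 in all and at most 16, crops included, and the job is handed in when it is done.

Besides the shell and the picture viewer there is one more tool, called after "Call:" by a JSON object that holds its "api" and its "payload", one argument or row to a line. jog_arm: Moves the arm, as the interface text tells. Its arguments: {"type":"object","properties":{"moves":{"type":"array","items":{"type":"array","items":{"type":"array","items":{"type":"number"}}}},"gripper":{"type":"number"},"squeeze":{"type":"number"}},"required":["moves"]}

```bash
ls; mkdir -p pics; cat > h.py <<'E'
import numpy as np, cv2
from cell import manip
def cam(n):
    p=manip.camera_params(n); im,d=manip.camera(n)
    R=cv2.Rodrigues(np.array(p['rvec'],float))[0]; t=np.array(p['tvec'],float).ravel()
    return im,d,(p['fx'],p['fy'],p['cx'],p['cy'],R,t)
def cloud(d,c):
    fx,fy,cx,cy,R,t=c; v,u=np.mgrid[:d.shape[0],:d.shape[1]]
    P=np.stack([(u-cx)/fx*d,(v-cy)/fy*d,d],-1)
    return (P-t)@R
def ray(uv,z,c):
    fx,fy,cx,cy,R,t=c; uv=np.atleast_2d(uv).astype(float)
    D=np.c_[(uv[:,0]-cx)/fx,(uv[:,1]-cy)/fy,np.ones(len(uv))]@R; o=-R.T@t
    return o+D*((z-o[2])/D[:,2])[:,None]
E
python3 - <<'E'
from h import *
for n in('top','scene'):
    im,d,c=cam(n); cv2.imwrite(f'pics/{n}0.png',im); np.savez(f'{n}0.npz',im=im,d=d)
    print(n,c[:4],-c[4].T@c[5],c[4])
print(manip.read_state())
E
```

```text
pics
top (376.2577806895371, 376.2577806895371, 254.586895214306, 200.18891703755526) [ 469.40772616  -11.11398512 1190.25617869] [[ 0.01906285 -0.99981386  0.00297447]
 [-0.99699795 -0.0192323  -0.07500142]
 [ 0.07504466 -0.0015358  -0.99717899]]
scene (454.1762001275403, 454.1762001275403, 254.9959315380316, 196.25645003545125) [1491.08199191  506.57612688  898.13700471] [[-0.46376016  0.88595642  0.00277984]
 [ 0.54177448  0.28607552 -0.79034246]
 [-0.70100423 -0.36502331 -0.61265901]]
{'clock': 0.1, 'joints': array([-1.37662591e+00,  3.00418451e-01,  1.52152412e+00, -3.76773152e-05,
        1.32071469e+00, -6.65625807e-02]), 'qd': array([ 0.00020208, -0.00352745, -0.00058546,  0.00087662,  0.00093725,
       -0.0005377 ]), 'effort': array([ 4.55449044e-04, -5.32645977e+01, -3.53280866e+01,  7.09347054e-02,
        2.35636201e-02, -6.37576136e-05]), 'eef_pos': array([ 141.74894151, -531.18947237,  223.93930036]), 'eef_rot': array([3.10929727, 1.5697311 , 1.79924328]), 'wrist_force': array([-0.1785342 , -0.51555038, -0.18087439]), 'moment': array([-0.00999205, -0.02625871, -0.00266226]), 'finger_gap': 93.85099497411936}
```

```bash
python3 -c "
import cv2
im=cv2.imread('pics/top0.png');cv2.imwrite('pics/top0b.png',cv2.resize(im,(800,600),interpolation=cv2.INTER_CUBIC))"
```

```text
(no output)
```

View pics/top0b.png

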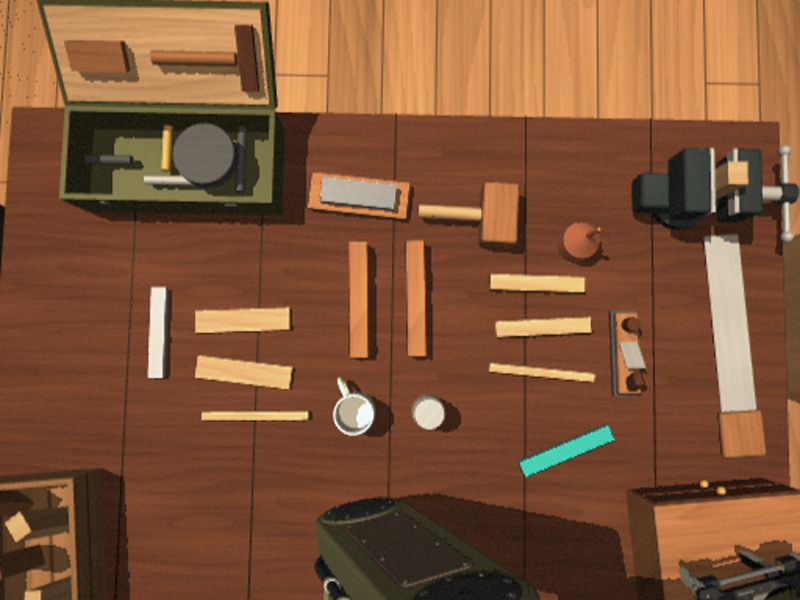

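View pics/scene0.png

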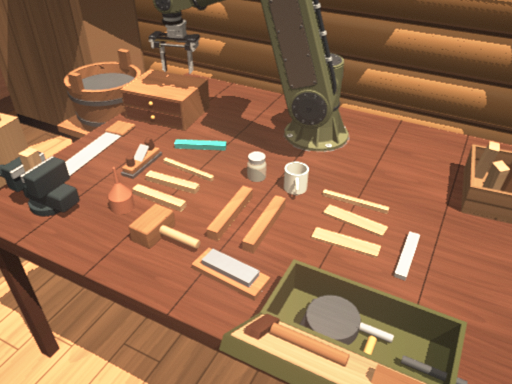

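The top view shows two bearers at (359,300) and (417,298). To the right are two battens at (538,283) and (544,327), a stick at (542,372) and the turquoise look-alike at (567,451). To the left are two wide boards at (243,320) and (244,371), a stick at (255,415), and the bright steel bar at (158,332). I'll measure them next.

```bash
cat >> h.py <<'E'
def rects(im,d,c,mask,zmin=-1e9):
    P=cloud(d,c); mask=mask.astype(np.uint8)*255
    n,l,s,_=cv2.connectedComponentsWithStats(mask); out=[]
    for i in range(1,n):
        if s[i,4]<120: continue
        m=l==i; e=cv2.erode(m.astype(np.uint8),np.ones((3,3)))>0
        z=np.median(P[...,2][e&(d>0)]) if e.any() else np.nan
        cn=max(cv2.findContours(m.astype(np.uint8),cv2.RETR_EXTERNAL,cv2.CHAIN_APPROX_NONE)[0],key=len)[:,0]
        v,u=np.nonzero(m)
        W=ray(np.c_[u,v],z,c)[:,:2].astype(np.float32)
        (x,y),(a,b),an=cv2.minAreaRect(W)
        if a<b: a,b,an=b,a,an+90
        out.append((round(x,1),round(y,1),round(float(z),1),round(a),round(b),round((an+90)%180-90,1),(int(u.mean()),int(v.mean())),im[m].mean(0).round()))
    return out
E
python3 - <<'E'
from h import *
f=np.load('top0.npz'); im,d=f['im'],f['d']
p=manip.camera_params('top');R=cv2.Rodrigues(np.array(p['rvec']))[0];c=(p['fx'],p['fy'],p['cx'],p['cy'],R,np.array(p['tvec']).ravel())
P=cloud(d,c)
tb=(P[...,2]<3)&(abs(P[...,0]-450)<200)&(abs(P[...,1])<350)
print('table z',np.median(P[...,2][tb]),P[...,2][tb].std())
h=cv2.cvtColor(im,cv2.COLOR_BGR2HSV)
mask=(h[...,2]>130)&(P[...,2]<120)&(P[...,0]>230)&(P[...,0]<720)&(abs(P[...,1])<560)
for r in rects(im,d,c,mask): print(*r)
E
```

```text
table z 0.49242622045247264 1.759392648930421
709.6 -205.8 61.1 67 22 -89.8 (319, 150) [ 72. 121. 192.]
694.4 -359.4 70.2 57 54 -74.7 (369, 155) [ 62.  96. 172.]
588.7 -36.1 37.2 229 56 2.0 (265, 189) [ 81. 135. 212.]
583.4 88.1 37.2 229 74 1.3 (228, 189) [ 80. 134. 211.]
632.5 476.2 1.6 98 29 84.7 (98, 172) [ 50.  76. 133.]
629.7 -328.6 23.0 263 44 89.3 (349, 179) [110. 168. 212.]
512.0 473.3 17.1 181 39 0.8 (99, 211) [202. 220. 230.]
542.9 322.6 11.2 229 57 -87.0 (152, 203) [114. 173. 222.]
487.7 -469.5 36.3 156 53 1.8 (401, 225) [104. 141. 189.]
537.0 -302.4 22.9 192 33 -86.1 (347, 208) [121. 184. 226.]
432.1 281.1 11.3 218 52 83.0 (155, 237) [117. 179. 227.]
446.2 -301.6 16.9 212 19 85.4 (346, 237) [115. 176. 217.]
371.6 74.1 6.6 114 78 1.1 (225, 262) [184. 199. 204.]
367.7 -71.3 85.9 58 55 1.0 (273, 264) [183. 204. 214.]
350.3 267.2 17.2 207 15 -88.9 (162, 265) [123. 187. 223.]
293.9 -347.5 22.6 189 31 -66.8 (362, 288) [175. 201.  71.]
```

```bash
python3 - <<'E'
from h import *
f=np.load('top0.npz'); im,d=f['im'],f['d']
p=manip.camera_params('top');R=cv2.Rodrigues(np.array(p['rvec']))[0];c=(p['fx'],p['fy'],p['cx'],p['cy'],R,np.array(p['tvec']).ravel())
P=cloud(d,c)
h=cv2.cvtColor(im,cv2.COLOR_BGR2HSV)
mask=(h[...,2]>165)&(P[...,2]<120)&(P[...,0]>230)&(P[...,0]<720)&(abs(P[...,1])<560)
for r in rects(im,d,c,mask): print(*r)
mask=cv2.morphologyEx(((P[...,2]>22)&mask).astype(np.uint8),cv2.MORPH_OPEN,np.ones((3,3)))
print()
for r in rects(im,d,c,mask): print(*r)
sc=3; q=im[140:290,60:400]; cv2.imwrite('pics/crop0.png',cv2.resize(q,(780,344),interpolation=cv2.INTER_CUBIC))
E
```

```text
711.2 -205.8 61.0 61 18 -88.9 (318, 150) [ 75. 126. 199.]
703.1 -348.4 71.3 54 41 -20.4 (367, 153) [ 67. 103. 186.]
582.3 68.0 37.2 226 34 1.3 (228, 191) [ 83. 139. 218.]
587.6 -46.0 37.2 226 34 1.0 (265, 190) [ 82. 138. 217.]
624.1 -291.0 23.2 188 32 89.6 (343, 180) [124. 190. 232.]
510.5 468.8 17.1 178 30 0.7 (99, 212) [207. 226. 235.]
539.2 300.6 11.2 186 46 -87.0 (154, 204) [121. 185. 232.]
488.0 -469.4 36.4 156 51 2.4 (400, 224) [110. 148. 197.]
536.3 -300.9 23.0 188 31 -86.2 (347, 208) [124. 189. 231.]
434.7 294.4 11.2 190 45 84.0 (155, 237) [121. 184. 232.]
445.8 -300.3 16.9 209 18 85.4 (346, 237) [121. 184. 225.]
367.4 72.1 6.3 108 79 -6.6 (225, 262) [192. 207. 211.]
366.3 -72.8 86.0 55 52 1.0 (274, 264) [192. 213. 223.]
350.3 267.2 17.2 207 15 -88.9 (162, 265) [125. 190. 227.]
292.9 -347.8 22.6 189 29 -66.7 (362, 288) [179. 206.  72.]

698.4 -350.3 71.3 46 39 -0.1 (367, 153) [ 67. 103. 186.]
709.7 -205.9 61.0 61 15 -88.9 (319, 150) [ 75. 126. 199.]
582.3 67.8 37.2 226 34 1.5 (228, 191) [ 83. 139. 219.]
587.6 -46.0 37.2 226 34 1.0 (265, 190) [ 82. 138. 217.]
475.3 -468.3 37.7 125 49 1.1 (401, 227) [117. 153. 198.]
364.8 -72.8 86.0 52 52 -88.9 (274, 264) [192. 214. 224.]
```

View pics/crop0.png

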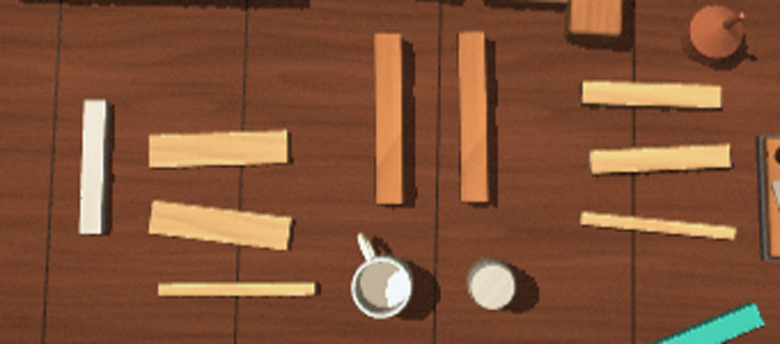

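```bash
cat >> h.py <<'E'
from scipy.spatial.transform import Rotation as Ro
def tool():
    s=manip.read_state(); r=Ro.from_euler('xyz',s['eef_rot']); M=r.as_matrix()
    return s,M,np.degrees(np.arctan2(M[1,2],M[0,2]))
def go(x,y,z,jaw):
    s,M,a=tool(); e=np.array([x,y,z])-s['eef_pos']; t=(jaw-a+90)%180-90
    tilt=np.degrees(np.cross(M[:,0],[0,0,-1]))
    print('t',s['clock'],'pos',s['eef_pos'].round(1),'jaw',round(a,1),'| d',e.round(1),'turn',round(t,1),'tilt',tilt.round(2),'j1,j6',s['joints'][[0,5]].round(2),'gap',s['finger_gap'].round(1),'F',s['wrist_force'].round(1))
def pca(mask,z,c):
    v,u=np.nonzero(mask); W=ray(np.c_[u,v],z,c)[:,:2]; m=W.mean(0)
    w,V=np.linalg.eigh(np.cov((W-m).T)); a=np.degrees(np.arctan2(V[1,1],V[0,1]))
    return m,(a+90)%180-90,np.sqrt(12*w[::-1])
ZT=dict(bear=36,batten=22,stick=16,board=10,bar=16)
def find(what,near,n='top',z=None,rad=130,data=None):
    im,d,c=data or cam(n); h=cv2.cvtColor(im,cv2.COLOR_BGR2HSV); P=cloud(d,c); z=ZT[what] if z is None else z
    k=(h[...,2]>150)&(abs(P[...,2]-z)<5)
    k=cv2.morphologyEx(k.astype(np.uint8),cv2.MORPH_OPEN,np.ones((2,2)))
    n_,l,s,ce=cv2.connectedComponentsWithStats(k); W=ray(ce,z,c)[:,:2]
    i=min((i for i in range(1,n_) if s[i,4]>100),key=lambda i:np.hypot(*(W[i]-near)))
    m,a,L=pca(l==i,z,c); print(what,m.round(1),'ang',round(a,1),'LxW',L.round(0)); return m,a
E
python3 - <<'E'
from h import *
D=cam('top')
for w,n in [('bear',(582,68)),('bear',(587,-46)),('batten',(624,-291)),('batten',(536,-301)),('stick',(446,-300)),('stick',(350,267)),('board',(539,300)),('board',(434,294)),('bar',(510,469))]: find(w,n,data=D)
P=cloud(D[1],D[2]); m=(P[...,2]>45)&(P[...,2]<160)&(abs(P[...,1]+360)<60)&(P[...,0]>560)&(P[...,0]<760)
q=P[m]; print('oilcan',q.min(0),q.max(0),len(q)); 
m=(P[...,2]>45)&(P[...,2]<90)&(abs(P[...,1]+210)<90)&(P[...,0]>560)&(P[...,0]<760)
q=P[m]; print('mallet',q.min(0),q.max(0))
go(590,-280,120,0)
E
```

```text
bear [581.1  63.8] ang 1.7 LxW [231.  35.]
bear [584.8 -49.7] ang 2.0 LxW [229.  34.]
batten [ 620.3 -292.1] ang 89.3 LxW [186.  29.]
batten [ 532.4 -304.5] ang -86.3 LxW [191.  29.]
stick [ 441.6 -303.6] ang 85.1 LxW [210.  16.]
stick [346.3 239.2] ang -88.4 LxW [163.  15.]
board [534.7 296.9] ang -87.0 LxW [189.  43.]
board [431.  292.3] ang 83.9 LxW [189.  44.]
bar [507.5 466. ] ang 0.9 LxW [178.  30.]
oilcan [ 669.21772275 -404.02141175   45.53408981] [ 738.15179914 -332.94876066  153.04699378] 436
mallet [ 695.07601504 -243.33515239   45.13200215] [ 759.87341282 -127.84635472   66.8493079 ]Traceback (most recent call last):
  File "<stdin>", line 8, in <module>
  File "h.py", line 36, in go
    print('t',s['clock'],'pos',s['eef_pos'].round(1),'jaw',round(a,1),'| d',e.round(1),'turn',round(t,1),'tilt',tilt.round(2),'j1,j6',s['joints'][[0,5]].round(2),'gap',s['finger_gap'].round(1),'F',s['wrist_force'].round(1))
                                                                                                                                                                        ^^^^^^^^^^^^^^^^^^^^^
AttributeError: 'float' object has no attribute 'round'
```

```bash
sed -i "s/np.ones((2,2))/np.ones((3,3))/; s/s\['finger_gap'\].round(1)/round(s['finger_gap'],1)/" h.py
python3 - <<'E'
from h import *
f=np.load('top0.npz'); p=manip.camera_params('top');R=cv2.Rodrigues(np.array(p['rvec']))[0]
D=(f['im'],f['d'],(p['fx'],p['fy'],p['cx'],p['cy'],R,np.array(p['tvec']).ravel()))
for w,n in [('bear',(582,68)),('bear',(587,-46)),('batten',(624,-291)),('batten',(536,-301)),('stick',(446,-300)),('stick',(350,267)),('board',(539,300)),('board',(434,294)),('bar',(510,469))]: find(w,n,data=D)
go(610,-275,130,0)
E
```

```text
bear [580.7  66.4] ang 1.4 LxW [231.  33.]
bear [586.5 -46.4] ang 2.1 LxW [225.  34.]
batten [ 623.7 -293.6] ang 89.0 LxW [186.  28.]
batten [ 535.1 -300.2] ang -86.8 LxW [188.  29.]
stick [ 447.6 -267.1] ang 84.9 LxW [139.  15.]
stick [347.8 312.1] ang -89.0 LxW [78. 15.]
board [537.1 303.4] ang -87.3 LxW [187.  42.]
board [434.7 296.6] ang 84.3 LxW [186.  43.]
bar [529.7 469.5] ang 0.0 LxW [142.  29.]
t 0.15 pos [ 141.8 -531.2  224. ] jaw -75.1 | d [468.2 256.2 -94. ] turn 75.1 tilt [-0.05 -0.01 -0.  ] j1,j6 [-1.38 -0.07] gap 94.5 F [ 0.4 -0.2 -0.5]
```

Call:
{"api": "jog_arm", "payload": {
  "moves": [
    [[47,26,-4,0,0,7.5],[47,26,-4,0,0,7.5],[47,26,-4,0,0,7.5],[47,26,-4,0,0,7.5],[47,26,-4,0,0,7.5]]
  ]
}}

```text
clock: 0.65
eef_pos: [360.8, -408.5, 204.3]
eef_rot: [-2.887, 1.569, 2.753]
wrist_force: [1.0, -0.3, 0.1]
finger_gap: 93.8
```

Call:
{"api": "jog_arm", "payload": {
  "moves": [
    [[47,26,-4,0,0,7.5],[47,26,-4,0,0,7.5],[47,26,-4,0,0,7.5],[47,26,-4,0,0,7.5],[47,26,-4,0,0,7.5]]
  ]
}}

```text
clock: 1.15
eef_pos: [578.0, -285.9, 185.1]
eef_rot: [-3.12, 1.568, -3.08]
wrist_force: [0.1, -0.5, 0.1]
finger_gap: 93.9
```

```bash
python3 - <<'E'
s=open('h.py').read()
a=s.index("    k=(h[...,2]>150)"); b=s.index("    n_,l,s,ce")
s=s[:a]+"    k=((h[...,2]>165)&(P[...,2]<z+12)&(P[...,2]>z-12)).astype(np.uint8)\n"+s[b:]
open('h.py','w').write(s)
E
python3 - <<'E'
from h import *
f=np.load('top0.npz'); p=manip.camera_params('top');R=cv2.Rodrigues(np.array(p['rvec']))[0]
D=(f['im'],f['d'],(p['fx'],p['fy'],p['cx'],p['cy'],R,np.array(p['tvec']).ravel()))
for w,n in [('bear',(582,68)),('bear',(587,-46)),('batten',(624,-291)),('batten',(536,-301)),('stick',(446,-300)),('stick',(350,267)),('board',(539,300)),('board',(434,294)),('bar',(510,469))]: find(w,n,data=D)
go(623,-275,130,0)
im,d,c=cam('wrist'); cv2.imwrite('pics/w1.png',im); np.savez('w1.npz',im=im,d=d); print(-c[4].T@c[5],c[4].round(2))
E
```

```text
bear [582.5  66.7] ang 1.7 LxW [230.  34.]
bear [587.  -46.5] ang 1.9 LxW [229.  34.]
batten [ 623.3 -290.5] ang 89.2 LxW [188.  29.]
batten [ 535.5 -301.2] ang -86.2 LxW [189.  29.]
stick [ 444.9 -299.1] ang 85.4 LxW [212.  15.]
stick [349.2 264. ] ang -88.4 LxW [212.  16.]
board [538.9 301.4] ang -86.9 LxW [188.  46.]
board [434.7 294.2] ang 84.0 LxW [190.  45.]
bar [510.9 469.1] ang 0.8 LxW [181.  29.]
t 1.15 pos [ 578.  -285.9  185.1] jaw 2.3 | d [ 45.   10.9 -55.1] turn -2.3 tilt [ 0.01 -0.15  0.  ] j1,j6 [-0.52 -0.56] gap 93.9 F [ 0.1 -0.5  0.1]
[ 575.87737153 -209.8898732   345.66768345] [[ 1.    0.04 -0.  ]
 [ 0.04 -0.96  0.26]
 [ 0.01 -0.26 -0.97]]
```

View pics/w1.png

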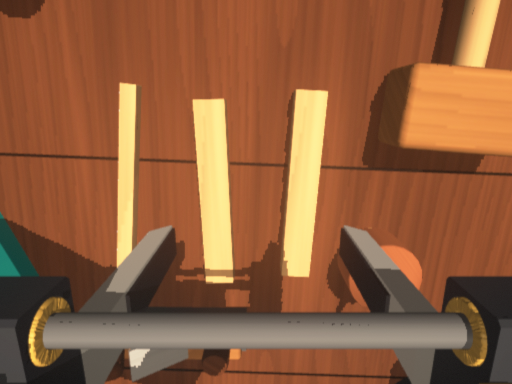

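The wrist view shows, from left to right, the stick, batten 2 at (212,190) and batten 1 at (306,180), with the oil can at the right edge. Next I'll cross-check the positions with this camera.

```bash
python3 - <<'E'
from h import *
D=cam('wrist')
for w,n in [('batten',(624,-291)),('batten',(536,-301)),('stick',(446,-300))]: find(w,n,data=D)
go(623,-278,130,-0.8)
E
```

```text
batten [ 623.7 -282.5] ang 89.4 LxW [188.  30.]
batten [ 535.5 -293.8] ang -86.2 LxW [187.  30.]
stick [ 446.8 -281.5] ang 85.1 LxW [184.  16.]
t 1.25 pos [ 579.8 -283.6  183.7] jaw 2.5 | d [ 43.2   5.6 -53.7] turn -3.3 tilt [-0.06 -0.2  -0.  ] j1,j6 [-0.51 -0.55] gap 93.9 F [ 0.3  0.1 -0.2]
```

Call:
{"api": "jog_arm", "payload": {
  "moves": [
    [[22,3,-27,0,0.1,-1.6],[22,3,-27,0,0.1,-1.6],[0,0,-35,0,0,0],[0,0,-35,0,0,0],[0,0,0,0,0,0]]
  ],
  "gripper": 0.28,
  "squeeze": 20
}}

```text
clock: 1.75
eef_pos: [624.3, -277.3, 55.1]
eef_rot: [3.048, 1.563, 3.031]
wrist_force: [-0.8, -0.6, -0.3]
finger_gap: 60.9
```

```bash
python3 -c "
from h import *
go(623.5,-278,22,-0.7)"
```

```text
t 1.75 pos [ 624.3 -277.3   55.1] jaw -1.0 | d [ -0.8  -0.7 -33.1] turn 0.3 tilt [-0.05 -0.44 -0.  ] j1,j6 [-0.47 -0.45] gap 60.9 F [-0.8 -0.6 -0.3]
```

Call:
{"api": "jog_arm", "payload": {
  "moves": [
    [[-1,-1,-17,0,-0.4,0.3],[0,0,-16,0,0,0],[0,0,0,0,0,0]]
  ]
}}

```text
clock: 2.05
eef_pos: [623.5, -280.0, 24.8]
eef_rot: [-0.297, 1.569, -0.311]
wrist_force: [0.2, -0.1, 0.1]
finger_gap: 60.4
```

Call:
{"api": "jog_arm", "payload": {
  "moves": [
    [[0,0,0,0,0,0],[0,0,0,0,0,0],[0,0,0,0,0,0],[0,0,0,0,0,0],[0,0,0,0,0,0]]
  ],
  "gripper": -1
}}

```text
clock: 2.55
eef_pos: [625.2, -281.2, 30.1]
eef_rot: [-0.451, 1.563, -0.466]
wrist_force: [-0.5, 0.5, -1.4]
finger_gap: 29.7
```

Call:
{"api": "jog_arm", "payload": {
  "moves": [
    [[0,0,40,0,0,0],[0,0,45,0,0,0],[0,0,45,0,0,0],[0,0,0,0,0,0]]
  ]
}}

```text
clock: 2.95
eef_pos: [623.7, -280.3, 163.6]
eef_rot: [-0.434, 1.566, -0.449]
wrist_force: [0.8, 0.2, -0.1]
finger_gap: 30.3
```

```bash
python3 -c "
from h import *
D=cam('wrist'); find('batten',(624,-288),z=140,data=D)
C=np.array([584.7,10.1]);u=np.array([.9995,.0314]); v=np.array([-.0314,.9995]); print(C+50*u,C-50*u,C+57*v,C-57*v)
t=C+50*u+v*13; go(*t,130,1.8)"
```

```text
Traceback (most recent call last):
  File "h.py", line 46, in find
    i=min((i for i in range(1,n_) if s[i,4]>100),key=lambda i:np.hypot(*(W[i]-near)))
ValueError: min() iterable argument is empty
```

Call:
{"api": "jog_arm", "payload": {
  "moves": [
    [[2,49,-5,0,0,0.5],[2,50,-5,0,0,0.5],[2,50,-5,0,0,0.5],[2,50,-5,0,0,0.5],[2,50,-5,0,0,0.5]]
  ]
}}

```text
clock: 3.5
eef_pos: [628.6, -33.5, 128.3]
eef_rot: [2.998, 1.564, 3.019]
wrist_force: [-0.1, -0.4, -0.9]
finger_gap: 29.9
```

Call:
{"api": "jog_arm", "payload": {
  "moves": [
    [[1,40,-5,0,0,0],[0,8,-20,0,0,0],[0,0,-10,0,0,0]]
  ]
}}

```text
clock: 3.8
eef_pos: [627.5, 22.9, 88.5]
eef_rot: [2.98, 1.559, 3.008]
wrist_force: [-0.4, -0.0, -0.5]
finger_gap: 29.7
```

```bash
python3 -c "
from h import *
D=cam('top'); im=D[0];cv2.imwrite('pics/t2.png',im); D=cam('wrist');cv2.imwrite('pics/w2.png',D[0])
go(634.7,17.7,66,1.8)
P=cloud(D[1],D[2]); k=abs(P[...,2]-36)<6
import sys
print(np.bincount((P[...,2][(P[...,2]>0)&(P[...,2]<200)]//5).astype(int)))
for n in [(582,66),(587,-46)]:
  try: find('bear',n,data=D)
  except Exception as e: print(e)
"
```

```text
t 3.9 pos [627.7  21.2  89. ] jaw 1.5 | d [  7.   -3.5 -23. ] turn 0.3 tilt [-0.09 -0.7  -0.  ] j1,j6 [-0.03 -0.05] gap 29.9 F [-0.3  0.1 -0.5]
[73020  1605  1730  3050  6951  1457  1985 19508  4059     1     0     0
     0     8    75  5308  9905   230   255   273   301   330   367   411
   435   461   423   527   324   284   126   145   211   555  1711  3325
 12285  9564  7678]
bear [538.4  66.4] ang 1.9 LxW [138.  36.]
bear [489.3 -40.3] ang 10.5 LxW [34. 19.]
```

View pics/w2.png

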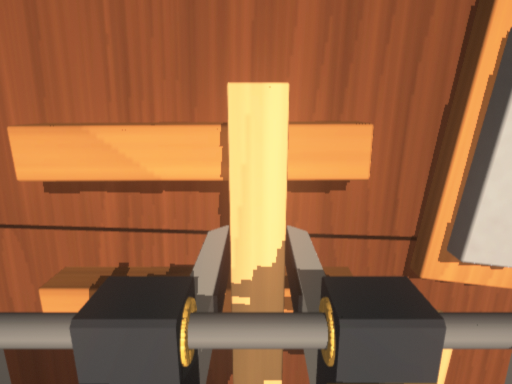

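Call:
{"api": "jog_arm", "payload": {
  "moves": [
    [[7,-3,0,0,-0.7,0.3],[0,0,-10,0,0,0],[0,0,-9,0,0,0]]
  ]
}}

```text
clock: 4.2
eef_pos: [636.6, 14.8, 71.1]
eef_rot: [0.21, 1.566, 0.238]
wrist_force: [-0.4, 0.0, -0.7]
finger_gap: 29.8
```

```bash
python3 -c "
from h import *
go(634.7,17.7,66,1.8)"
```

```text
t 4.2 pos [636.6  14.8  71.1] jaw 1.6 | d [-1.9  2.9 -5.1] turn 0.2 tilt [-0.06  0.26  0.  ] j1,j6 [-0.03 -0.06] gap 29.8 F [-0.4  0.  -0.7]
```

Call:
{"api": "jog_arm", "payload": {
  "moves": [
    [[-2,2,-3,0,0.2,0.2],[0,0,-2,0,0,0]]
  ]
}}

```text
clock: 4.4
eef_pos: [633.9, 16.1, 65.5]
eef_rot: [2.122, 1.569, 2.153]
wrist_force: [-15.9, 6.3, 31.5]
finger_gap: 29.7
```

Call:
{"api": "jog_arm", "payload": {
  "moves": [
    [[0,0,0,0,0,0],[0,0,0,0,0,0],[0,0,0,0,0,0]]
  ],
  "gripper": -0.04
}}

```text
clock: 4.7
eef_pos: [634.1, 16.0, 66.1]
eef_rot: [1.646, 1.569, 1.677]
wrist_force: [0.3, 0.4, -0.1]
finger_gap: 45.0
```

Call:
{"api": "jog_arm", "payload": {
  "moves": [
    [[0,0,30,0,0,0],[0,0,40,0,0,0],[0,-20,40,0,0,0],[-10,-50,10,0,0,-0.7],[-10,-50,0,0,0,-0.7]]
  ],
  "gripper": 0.28
}}

```text
clock: 5.2
eef_pos: [613.1, -101.1, 189.5]
eef_rot: [2.522, 1.569, 2.535]
wrist_force: [0.6, -0.5, -0.9]
finger_gap: 59.9
```

Call:
{"api": "jog_arm", "payload": {
  "moves": [
    [[-20,-50,0,0,0,0],[-20,-50,0,0,0,0],[-20,-50,0,0,0,0],[-20,-40,-10,0,0,0],[0,0,-10,0,0,0]]
  ]
}}

```text
clock: 5.7
eef_pos: [534.3, -288.2, 171.8]
eef_rot: [-0.603, 1.566, -0.594]
wrist_force: [0.2, -0.2, 0.0]
finger_gap: 59.7
```

```bash
python3 -c "
from h import *
find('batten',(635,12),z=58); D=cam('wrist'); find('batten',(535,-301),data=D)
go(535.5,-298,22,3.8)"
```

```text
batten [635.    5.1] ang -88.2 LxW [187.  29.]
batten [ 535.3 -293.8] ang -86.2 LxW [188.  30.]
t 5.8 pos [ 535.8 -284.4  170.8] jaw 0.7 | d [  -0.3  -13.6 -148.8] turn 3.1 tilt [0.04 0.13 0.  ] j1,j6 [-0.55 -0.56] gap 59.9 F [-0.2  0.2  0.2]
```

Call:
{"api": "jog_arm", "payload": {
  "moves": [
    [[0,-7,-45,0,0,1.6],[0,-7,-45,0,0,1.5],[0,0,-30,0,0,0],[0,0,-14,0,0,0]]
  ]
}}

```text
clock: 6.2
eef_pos: [540.1, -294.8, 37.3]
eef_rot: [-0.461, 1.56, -0.387]
wrist_force: [-0.3, -0.1, -0.1]
finger_gap: 60.4
```

```bash
python3 -c "
from h import *
go(535.5,-298,22,3.8)"
```

```text
t 6.2 pos [ 540.1 -294.8   37.3] jaw 4.2 | d [ -4.6  -3.2 -15.3] turn -0.4 tilt [0.23 0.57 0.  ] j1,j6 [-0.56 -0.63] gap 60.4 F [-0.3 -0.1 -0.1]
```

Call:
{"api": "jog_arm", "payload": {
  "moves": [
    [[-5,-3,-6,0.2,0.5,-0.4],[0,0,-7,0,0,0],[0,0,-1,0,0,0]]
  ]
}}

```text
clock: 6.5
eef_pos: [536.4, -296.2, 23.6]
eef_rot: [-0.536, 1.57, -0.467]
wrist_force: [-0.1, 0.0, 1.2]
finger_gap: 60.9
```

Call:
{"api": "jog_arm", "payload": {
  "moves": [
    [[0,0,0,0,0,0],[0,0,-1,0,0,0],[0,0,-1,0,0,0],[0,0,-1,0,0,0]]
  ],
  "gripper": -1
}}

```text
clock: 6.9
eef_pos: [538.1, -296.9, 24.1]
eef_rot: [-0.616, 1.564, -0.546]
wrist_force: [-0.1, -0.4, 1.5]
finger_gap: 31.5
```

Call:
{"api": "jog_arm", "payload": {
  "moves": [
    [[0,0,40,0,0,0],[0,0,45,0,0,0],[0,0,45,0,0,0],[0,45,0,0,0,0],[0,45,0,0,0,0]]
  ]
}}

```text
clock: 7.4
eef_pos: [536.2, -208.1, 158.0]
eef_rot: [-0.524, 1.566, -0.461]
wrist_force: [0.3, 0.4, -0.6]
finger_gap: 30.0
```

Call:
{"api": "jog_arm", "payload": {
  "moves": [
    [[0,45,0,0,0,0],[0,45,0,0,0,0],[0,45,-10,0,0,0],[0,45,-10,0,0,0],[0,35,-10,0,0,0]]
  ]
}}

```text
clock: 7.9
eef_pos: [535.7, 15.1, 130.8]
eef_rot: [-0.355, 1.558, -0.294]
wrist_force: [1.5, -0.6, -1.2]
finger_gap: 29.6
```

```bash
python3 -c "
from h import *
go(534.7,12,66,1.8)"
```

```text
t 7.9 pos [535.7  15.1 130.8] jaw 3.5 | d [ -1.   -3.1 -64.8] turn -1.7 tilt [0.21 0.68 0.  ] j1,j6 [-0.04 -0.1 ] gap 29.6 F [ 1.5 -0.6 -1.2]
```

Call:
{"api": "jog_arm", "payload": {
  "moves": [
    [[-1,-3,-30,0.2,0.6,-1.7],[0,0,-25,0,0,0],[0,0,-2,0,0,0]]
  ]
}}

```text
clock: 8.2
eef_pos: [534.2, 17.2, 72.4]
eef_rot: [0.051, 1.569, 0.088]
wrist_force: [0.2, -0.5, -0.3]
finger_gap: 29.8
```

```bash
python3 -c "
from h import *
go(534.7,14,60,1.8)"
```

```text
t 8.2 pos [534.2  17.2  72.4] jaw 2.1 | d [  0.5  -3.2 -12.4] turn -0.3 tilt [-0.01  0.12  0.  ] j1,j6 [-0.04 -0.07] gap 29.8 F [ 0.2 -0.5 -0.3]
```

Call:
{"api": "jog_arm", "payload": {
  "moves": [
    [[0,-3,-6,0,0,-0.3],[0,0,-3,0,0,0],[0,0,-1,0,0,0]]
  ]
}}

```text
clock: 8.5
eef_pos: [535.2, 13.3, 64.0]
eef_rot: [-0.023, 1.566, 0.007]
wrist_force: [-0.1, 0.4, -0.6]
finger_gap: 29.7
```

```bash
python3 -c "
from h import *
go(534.7,14,60,1.8)"
```

```text
t 8.5 pos [535.2  13.3  64. ] jaw 1.7 | d [-0.5  0.7 -4. ] turn 0.1 tilt [-0.    0.26  0.  ] j1,j6 [-0.04 -0.07] gap 29.7 F [-0.1  0.4 -0.6]
```

Call:
{"api": "jog_arm", "payload": {
  "moves": [
    [[0,0,-2,0,0.2,0],[0,0,-1.5,0,0,0]]
  ]
}}

```text
clock: 8.7
eef_pos: [535.9, 12.8, 61.6]
eef_rot: [-0.053, 1.568, -0.024]
wrist_force: [-0.3, 0.2, -0.7]
finger_gap: 30.1
```

Call:
{"api": "jog_arm", "payload": {
  "moves": [
    [[0,0,0,0,0,0],[0,0,0,0,0,0],[0,0,0,0,0,0]]
  ],
  "gripper": -0.04
}}

```text
clock: 9.0
eef_pos: [536.3, 12.7, 62.3]
eef_rot: [-0.064, 1.567, -0.035]
wrist_force: [0.6, -0.3, 0.4]
finger_gap: 45.0
```

Call:
{"api": "jog_arm", "payload": {
  "moves": [
    [[0,0,30,0,0,0],[0,0,40,0,0,0],[0,-20,40,0,0,0],[-10,-50,0,0,0,-2],[-15,-50,0,0,0,-2]]
  ]
}}

```text
clock: 9.5
eef_pos: [510.9, -105.2, 176.6]
eef_rot: [-0.183, 1.567, -0.217]
wrist_force: [0.7, 0.1, 0.6]
finger_gap: 45.3
```

Call:
{"api": "jog_arm", "payload": {
  "moves": [
    [[-15,-50,0,0,0,-1],[-15,-50,0,0,0,-1],[-15,-50,0,0,0,0],[-20,-35,-10,0,0,0],[0,0,-10,0,0,0]]
  ]
}}

```text
clock: 10.0
eef_pos: [444.6, -290.8, 159.2]
eef_rot: [-0.421, 1.56, -0.496]
wrist_force: [0.6, 0.3, 0.0]
finger_gap: 45.3
```

```bash
python3 -c "
from h import *
D=cam('top');find('batten',(635,12),z=58,data=D);find('batten',(535,12),z=58,data=D);find('stick',(445,-299),data=D)
find('stick',(445,-299),'wrist')
go(445.5,-292,21,-4.7)"
```

```text
batten [634.9   4.7] ang -88.2 LxW [187.  29.]
batten [536.6   7. ] ang -87.6 LxW [192.  29.]
stick [ 448.2 -259.8] ang 85.3 LxW [131.  16.]
stick [ 445.7 -291.6] ang 85.3 LxW [208.  16.]
t 10.1 pos [ 445.8 -287.6  158.3] jaw -4.2 | d [  -0.3   -4.4 -137.3] turn -0.5 tilt [0.17 0.44 0.  ] j1,j6 [-0.64 -0.57] gap 45.2 F [ 0.4 -0.2 -0.3]
```

Call:
{"api": "jog_arm", "payload": {
  "moves": [
    [[0,-5,-40,0.2,0.4,-0.4],[0,-5,-45,0,0,0],[0,0,-28,0,0,0],[0,0,-5,0,0,0]]
  ]
}}

```text
clock: 10.5
eef_pos: [449.7, -294.0, 40.1]
eef_rot: [-0.334, 1.565, -0.409]
wrist_force: [0.2, 0.2, -0.1]
finger_gap: 45.3
```

```bash
python3 -c "
from h import *
go(445,-299,21,-4.6)"
```

```text
t 10.5 pos [ 449.7 -294.    40.1] jaw -4.3 | d [ -4.7  -5.  -19.1] turn -0.3 tilt [0.14 0.32 0.  ] j1,j6 [-0.65 -0.57] gap 45.3 F [ 0.2  0.2 -0.1]
```

Call:
{"api": "jog_arm", "payload": {
  "moves": [
    [[-5,-5,-10,0.1,0.3,-0.3],[0,0,-9,0,0,0],[0,0,-1.5,0,0,0]]
  ]
}}

```text
clock: 10.8
eef_pos: [446.6, -298.3, 21.0]
eef_rot: [-0.693, 1.568, -0.77]
wrist_force: [0.8, -0.7, 0.4]
finger_gap: 44.9
```

Call:
{"api": "jog_arm", "payload": {
  "moves": [
    [[0,0,0,0,0,0],[0,0,-1,0,0,0],[0,0,-1,0,0,0],[0,0,-1,0,0,0],[0,0,-1,0,0,0]]
  ],
  "gripper": -1
}}

```text
clock: 11.3
eef_pos: [447.9, -299.1, 20.3]
eef_rot: [-0.625, 1.563, -0.702]
wrist_force: [-8.6, 6.1, 22.7]
finger_gap: 15.9
```

Call:
{"api": "jog_arm", "payload": {
  "moves": [
    [[0,0,40,0,0,0],[0,0,45,0,0,0],[0,0,50,0,0,0],[14,25,0,0,0,-8.4],[14,25,0,0,0,-8.4]]
  ]
}}

```text
clock: 11.8
eef_pos: [474.3, -249.2, 160.4]
eef_rot: [-0.257, 1.564, -0.636]
wrist_force: [-0.0, -0.7, -1.8]
finger_gap: 16.2
```

Call:
{"api": "jog_arm", "payload": {
  "moves": [
    [[14,25,0,0,0,-8.4],[14,25,0,0,0,-8.4],[14,25,0,0,0,-8.4],[14,25,0,0,0,-8.4],[14,25,0,0,0,-8.4]]
  ]
}}

```text
clock: 12.3
eef_pos: [546.7, -119.5, 162.3]
eef_rot: [-0.094, 1.561, -1.222]
wrist_force: [0.8, -0.1, -0.3]
finger_gap: 15.8
```

Call:
{"api": "jog_arm", "payload": {
  "moves": [
    [[14,25,0,0,0,-8.4],[14,25,0,0,0,-8.4],[14,25,0,0,0,-8.4]]
  ]
}}

```text
clock: 12.6
eef_pos: [590.1, -41.1, 162.6]
eef_rot: [-0.045, 1.561, -1.623]
wrist_force: [0.2, -0.4, 0.0]
finger_gap: 15.7
```

```bash
python3 -c "
from h import *
go(586.8,-46.5,79,-88.2)"
```

```text
t 12.6 pos [590.1 -41.1 162.6] jaw -90.4 | d [ -3.3  -5.4 -83.6] turn 2.2 tilt [ 0.58 -0.03  0.  ] j1,j6 [-0.13  1.46] gap 15.7 F [ 0.2 -0.4  0. ]
```

Call:
{"api": "jog_arm", "payload": {
  "moves": [
    [[-3,-5,-35,0.5,0,2.2],[0,0,-35,0,0,0],[0,0,-5,0,0,0]]
  ]
}}

```text
clock: 12.9
eef_pos: [588.9, -42.4, 87.0]
eef_rot: [1.244, 1.567, -0.302]
wrist_force: [-0.4, -0.8, -0.3]
finger_gap: 15.8
```

```bash
python3 -c "
from h import *
go(586.8,-46.5,79,-88.2)
find('stick',(587,-46.5),'top',z=85)"
```

```text
t 12.9 pos [588.9 -42.4  87. ] jaw -88.5 | d [-2.1 -4.1 -8. ] turn 0.3 tilt [0.06 0.21 0.  ] j1,j6 [-0.13  1.41] gap 15.8 F [-0.4 -0.8 -0.3]Traceback (most recent call last):
  File "<string>", line 4, in <module>
    find('stick',(587,-46.5),'top',z=85)
    ~~~~^^^^^^^^^^^^^^^^^^^^^^^^^^^^^^^^
  File "h.py", line 46, in find
    i=min((i for i in range(1,n_) if s[i,4]>100),key=lambda i:np.hypot(*(W[i]-near)))
ValueError: min() iterable argument is empty
```

Call:
{"api": "jog_arm", "payload": {
  "moves": [
    [[-2,-4,-2,0,0.2,0.3],[0,0,-3,0,0,0]]
  ]
}}

```text
clock: 13.15
eef_pos: [588.4, -47.4, 85.9]
eef_rot: [1.123, 1.566, -0.416]
wrist_force: [-0.2, 0.3, -0.5]
finger_gap: 15.7
```

```bash
python3 -c "
from h import *
go(586.8,-46.5,79,-88.2)"
```

```text
t 13.15 pos [588.4 -47.4  85.9] jaw -88.2 | d [-1.6  0.9 -6.9] turn -0.0 tilt [0.11 0.24 0.  ] j1,j6 [-0.14  1.4 ] gap 15.7 F [-0.2  0.3 -0.5]
```

Call:
{"api": "jog_arm", "payload": {
  "moves": [
    [[-1,1,-4,0,0.2,0],[0,0,-3,0,0,0]]
  ]
}}

```text
clock: 13.35
eef_pos: [588.2, -46.9, 80.8]
eef_rot: [0.992, 1.566, -0.548]
wrist_force: [0.4, 1.4, -0.5]
finger_gap: 15.7
```

Call:
{"api": "jog_arm", "payload": {
  "moves": [
    [[0,0,-1.5,0,0,0]]
  ]
}}

```text
clock: 13.45
eef_pos: [588.4, -47.0, 79.5]
eef_rot: [1.033, 1.566, -0.507]
wrist_force: [0.3, 0.8, -0.3]
finger_gap: 16.1
```

```bash
python3 -c "
from h import *
go(586.8,-46.5,79,-88.2)"
```

```text
t 13.45 pos [588.4 -47.   79.5] jaw -88.2 | d [-1.6  0.5 -0.5] turn 0.0 tilt [0.14 0.26 0.  ] j1,j6 [-0.14  1.4 ] gap 16.1 F [ 0.3  0.8 -0.3]
```

Call:
{"api": "jog_arm", "payload": {
  "moves": [
    [[0,0,-1,0,0,0],[0,0,0,0,0,0],[0,0,0,0,0,0]]
  ],
  "gripper": -0.3
}}

```text
clock: 13.75
eef_pos: [588.6, -47.0, 78.8]
eef_rot: [1.073, 1.565, -0.467]
wrist_force: [-1.1, -0.5, -1.0]
finger_gap: 32.5
```

Call:
{"api": "jog_arm", "payload": {
  "moves": [
    [[0,0,30,0,0,0],[0,0,45,0,0,0],[0,0,20,0,0,8.2],[-30,39,0,0,0,8.2],[-30,39,0,0,0,8.2]]
  ],
  "gripper": -0.04
}}

```text
clock: 14.25
eef_pos: [528.3, 29.6, 176.8]
eef_rot: [0.688, 1.564, -0.416]
wrist_force: [0.4, 0.7, 0.2]
finger_gap: 45.3
```

Call:
{"api": "jog_arm", "payload": {
  "moves": [
    [[-30,39,0,0,0,8.2],[-30,39,0,0,0,8.2],[-30,39,0,0,0,8.2],[-30,39,0,0,0,8.2],[-30,39,0,0,0,8.2]]
  ]
}}

```text
clock: 14.75
eef_pos: [373.8, 227.5, 178.3]
eef_rot: [0.794, 1.56, 0.434]
wrist_force: [0.6, 0.0, 0.2]
finger_gap: 45.2
```

Call:
{"api": "jog_arm", "payload": {
  "moves": [
    [[-30,39,0,0,0,8.2],[0,0,0,0,0,8.2],[0,0,0,0,0,8.2]]
  ]
}}

```text
clock: 15.05
eef_pos: [339.1, 271.4, 179.5]
eef_rot: [0.815, 1.558, 0.906]
wrist_force: [0.2, 0.1, 0.1]
finger_gap: 45.1
```

```bash
python3 -c "
from h import *
go(349.2,264,22,1.6)
D=cam('top')
find('stick',(587,-46.5),z=74,data=D); find('stick',(349,264),'wrist')
find('board',(538.9,301.4),data=D);find('board',(434,294),data=D);find('bar',(511,469),data=D)"
```

```text
t 15.05 pos [339.1 271.4 179.5] jaw 5.2 | d [  10.1   -7.4 -157.5] turn -3.6 tilt [-0.59  0.46  0.  ] j1,j6 [0.59 0.5 ] gap 45.1 F [0.2 0.1 0.1]
stick [581.4 -47.1] ang 1.6 LxW [210.  16.]
stick [349.1 277.9] ang -88.4 LxW [205.  16.]
board [539.2 301.7] ang -87.1 LxW [188.  46.]
board [435.  294.5] ang 84.0 LxW [190.  46.]
bar [511.  469.2] ang 0.8 LxW [182.  30.]
```

Call:
{"api": "jog_arm", "payload": {
  "moves": [
    [[5,-4,-40,-0.3,0.2,-1.8],[5,-4,-45,-0.3,0.2,-1.8],[0,0,-45,0,0,0],[0,0,-5,0,0,0]]
  ]
}}

```text
clock: 15.55
eef_pos: [351.8, 262.1, 43.0]
eef_rot: [0.334, 1.563, 0.334]
wrist_force: [0.2, -0.6, 0.5]
finger_gap: 45.1
```

```bash
python3 -c "
from h import *
go(349.2,264,22,1.6)"
```

```text
t 15.55 pos [351.8 262.1  43. ] jaw -0.0 | d [ -2.6   1.9 -21. ] turn 1.6 tilt [-0.15  0.42  0.  ] j1,j6 [0.56 0.56] gap 45.1 F [ 0.2 -0.6  0.5]
```

Call:
{"api": "jog_arm", "payload": {
  "moves": [
    [[-2.5,2,-10,-0.1,0.4,1.6],[0,0,-10,0,0,0],[0,0,-1.5,0,0,0]]
  ]
}}

```text
clock: 15.85
eef_pos: [350.9, 264.9, 23.1]
eef_rot: [0.776, 1.567, 0.8]
wrist_force: [-0.1, -0.4, 0.9]
finger_gap: 45.4
```

Call:
{"api": "jog_arm", "payload": {
  "moves": [
    [[0,0,0,0,0,0],[0,0,-0.5,0,0,0],[0,0,-0.5,0,0,0],[0,0,-0.5,0,0,0],[0,0,0,0,0,0]]
  ],
  "gripper": -1
}}

```text
clock: 16.35
eef_pos: [352.5, 266.1, 24.7]
eef_rot: [0.629, 1.562, 0.652]
wrist_force: [0.3, -0.3, 0.3]
finger_gap: 15.8
```

Call:
{"api": "jog_arm", "payload": {
  "moves": [
    [[0,0,40,0,0,0],[0,0,50,0,0,0],[0,0,50,0,0,0],[0,0,0,0,0,-8.2],[29,-25,0,0,0,-8.2]]
  ]
}}

```text
clock: 16.85
eef_pos: [378.8, 241.3, 170.3]
eef_rot: [0.96, 1.563, 0.694]
wrist_force: [0.1, 0.8, -1.2]
finger_gap: 15.4
```

Call:
{"api": "jog_arm", "payload": {
  "moves": [
    [[29,-25,0,0,0,-8.2],[29,-25,0,0,0,-8.2],[29,-25,0,0,0,-8.2],[29,-25,0,0,0,-8.2],[29,-25,0,0,0,-8.2]]
  ]
}}

```text
clock: 17.35
eef_pos: [528.4, 111.6, 172.3]
eef_rot: [0.944, 1.56, -0.066]
wrist_force: [-0.5, 0.8, 0.1]
finger_gap: 15.5
```

Call:
{"api": "jog_arm", "payload": {
  "moves": [
    [[29,-25,0,0,0,-8.2],[29,-25,0,0,0,-8.2],[0,0,-20,0,0,-8.2],[0,0,-20,0,0,-8.2]]
  ]
}}

```text
clock: 17.75
eef_pos: [592.1, 55.1, 132.9]
eef_rot: [1.079, 1.556, -0.529]
wrist_force: [0.3, 0.2, -0.7]
finger_gap: 15.8
```

```bash
python3 -c "
from h import *
go(584,66.6,80,-88.2)"
```

```text
t 17.75 pos [592.1  55.1 132.9] jaw -92.2 | d [ -8.1  11.5 -52.9] turn 4.0 tilt [0.44 0.75 0.  ] j1,j6 [0.03 1.65] gap 15.8 F [ 0.3  0.2 -0.7]
```

Call:
{"api": "jog_arm", "payload": {
  "moves": [
    [[-4,6,-20,0.4,0.7,2],[-4,5,-20,0,0,2],[0,0,0,0,0,0]]
  ]
}}

```text
clock: 18.05
eef_pos: [581.9, 66.7, 87.9]
eef_rot: [-1.708, 1.565, 3.048]
wrist_force: [-0.1, -0.3, -0.5]
finger_gap: 15.6
```

```bash
python3 -c "
from h import *
go(584,66.6,82.7,-88.2)"
```

```text
t 18.05 pos [581.9  66.7  87.9] jaw -87.5 | d [ 2.1 -0.1 -5.2] turn -0.7 tilt [-0.03 -0.31 -0.  ] j1,j6 [0.05 1.58] gap 15.6 F [-0.1 -0.3 -0.5]
```

Call:
{"api": "jog_arm", "payload": {
  "moves": [
    [[2,0,-2.5,0,-0.3,-0.7],[0,0,-2,0,0,0]]
  ]
}}

```text
clock: 18.25
eef_pos: [584.3, 67.3, 84.3]
eef_rot: [2.416, 1.57, 0.881]
wrist_force: [-0.5, -0.4, -0.1]
finger_gap: 15.4
```

Call:
{"api": "jog_arm", "payload": {
  "moves": [
    [[0,0,-1.5,0,0,0]]
  ]
}}

```text
clock: 18.35
eef_pos: [584.7, 67.4, 83.5]
eef_rot: [2.042, 1.569, 0.508]
wrist_force: [-0.7, 0.1, -0.3]
finger_gap: 15.8
```

```bash
python3 -c "
from h import *
go(584,66.6,82.7,-88.2)"
```

```text
t 18.35 pos [584.7  67.4  83.5] jaw -87.9 | d [-0.7 -0.8 -0.8] turn -0.3 tilt [-0.06  0.11  0.  ] j1,j6 [0.05 1.59] gap 15.8 F [-0.7  0.1 -0.3]
```

Call:
{"api": "jog_arm", "payload": {
  "moves": [
    [[0,0,-1,0,0,0],[0,0,0,0,0,0],[0,0,0,0,0,0]]
  ],
  "gripper": -0.3
}}

```text
clock: 18.65
eef_pos: [585.4, 67.3, 83.8]
eef_rot: [1.824, 1.566, 0.291]
wrist_force: [0.2, 0.6, 0.3]
finger_gap: 32.4
```

Call:
{"api": "jog_arm", "payload": {
  "moves": [
    [[0,0,30,0,0,0],[0,0,45,0,0,0],[0,10,20,0,0,8.2],[-6,28,0,0,0,8.2],[-6,28,0,0,0,8.2]]
  ]
}}

```text
clock: 19.15
eef_pos: [573.2, 132.1, 183.5]
eef_rot: [1.271, 1.566, 0.176]
wrist_force: [-0.6, 0.3, 0.6]
finger_gap: 32.7
```

Call:
{"api": "jog_arm", "payload": {
  "moves": [
    [[-6,28,0,0,0,8.2],[-6,28,0,0,0,8.2],[-6,28,0,0,0,8.2],[-6,28,0,0,0,8.2],[-6,28,0,0,0,8.2]]
  ],
  "gripper": 0.49
}}

```text
clock: 19.65
eef_pos: [542.1, 277.2, 185.9]
eef_rot: [1.157, 1.562, 0.807]
wrist_force: [-0.8, 0.1, -0.2]
finger_gap: 67.9
```

Call:
{"api": "jog_arm", "payload": {
  "moves": [
    [[-6,28,0,0,0,8.2],[0,0,0,0,0,8.2],[0,0,0,0,0,8.2]]
  ]
}}

```text
clock: 19.95
eef_pos: [534.4, 310.0, 186.5]
eef_rot: [1.134, 1.561, 1.234]
wrist_force: [-0.4, 0.7, 0.1]
finger_gap: 70.0
```

```bash
python3 -c "
from h import *
go(539,300,22,3)
D=cam('top')
find('stick',(584,67),z=74,data=D);find('stick',(584,-47),z=74,data=D); find('board',(538.9,301.4),'wrist')
find('board',(538.9,301.4),data=D);find('board',(434,294),data=D);find('bar',(511,469),data=D)
cv2.imwrite('pics/t3.png',cv2.resize(D[0][140:300,60:400],(800,376)))"
```

```text
t 19.95 pos [534.4 310.  186.5] jaw 5.7 | d [   4.6  -10.  -164.5] turn -2.7 tilt [-0.52  0.18  0.  ] j1,j6 [0.46 0.36] gap 70.0 F [-0.4  0.7  0.1]
stick [591.8  67.6] ang 2.5 LxW [209.  16.]
stick [581.8 -47.1] ang 1.6 LxW [210.  16.]
board [539.5 334.1] ang -88.3 LxW [208.  79.]
board [539.8 294.8] ang -87.5 LxW [138.  47.]
board [432.3 271.4] ang 81.9 LxW [125.  45.]
bar [538.  293.3] ang -87.7 LxW [137.  44.]
```

View pics/t3.png

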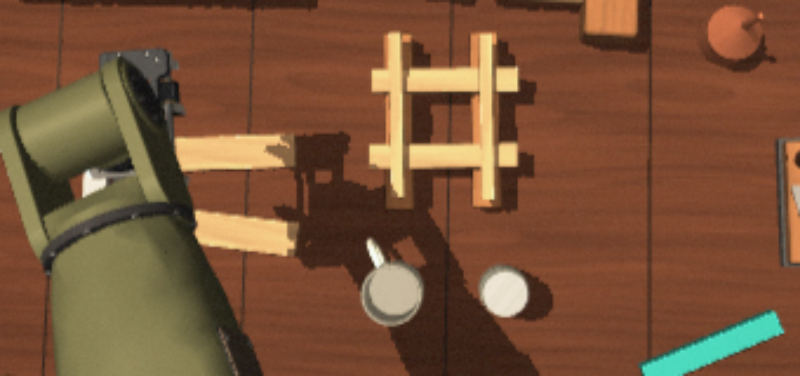

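The sticks lie above both bearers, at (398,120) and (485,120) in the crop, across both battens. Next is board 1.

Call:
{"api": "jog_arm", "payload": {
  "moves": [
    [[3,-5,-45,-0.5,0.2,-1.5],[2,-5,-45,0,0,-1.2],[0,0,-45,0,0,0],[0,0,-5,0,0,0]]
  ]
}}

```text
clock: 20.45
eef_pos: [540.7, 298.7, 45.6]
eef_rot: [0.398, 1.564, 0.423]
wrist_force: [-0.5, 0.4, -0.9]
finger_gap: 69.8
```

```bash
python3 -c "
from h import *
go(539.3,300,21.5,3)"
```

```text
t 20.45 pos [540.7 298.7  45.6] jaw 1.5 | d [ -1.4   1.3 -24.1] turn 1.5 tilt [-0.16  0.35  0.  ] j1,j6 [0.45 0.42] gap 69.8 F [-0.5  0.4 -0.9]
```

Call:
{"api": "jog_arm", "payload": {
  "moves": [
    [[-1,1,-12,-0.1,0.3,1.5],[0,0,-10,0,0,0],[0,0,-1.5,0,0,0]]
  ]
}}

```text
clock: 20.75
eef_pos: [541.5, 300.4, 24.5]
eef_rot: [0.542, 1.566, 0.59]
wrist_force: [0.9, -0.6, 0.6]
finger_gap: 70.0
```

```bash
python3 -c "
from h import *
go(539.3,300,21.5,3)"
```

```text
t 20.75 pos [541.5 300.4  24.5] jaw 2.8 | d [-2.2 -0.4 -3. ] turn 0.2 tilt [-0.16  0.23  0.  ] j1,j6 [0.45 0.4 ] gap 70.0 F [ 0.9 -0.6  0.6]
```

Call:
{"api": "jog_arm", "payload": {
  "moves": [
    [[-2,0,-3.5,-0.1,0.2,0.2],[0,0,-0.8,0,0,0],[0,0,-0.8,0,0,0],[0,0,-0.8,0,0,0]]
  ],
  "gripper": -1
}}

```text
clock: 21.15
eef_pos: [540.9, 301.3, 22.0]
eef_rot: [0.518, 1.565, 0.57]
wrist_force: [-2.7, -1.8, 5.0]
finger_gap: 43.5
```

Call:
{"api": "jog_arm", "payload": {
  "moves": [
    [[0,0,30,0,0,0],[0,0,45,0,0,0],[0,0,45,0,0,0],[0,0,20,0,0,0]]
  ]
}}

```text
clock: 21.55
eef_pos: [538.6, 300.2, 163.7]
eef_rot: [2.732, 1.57, 2.784]
wrist_force: [-0.8, -0.3, -1.5]
finger_gap: 43.6
```

```bash
python3 -c "
from h import *
go(622.7,12,93,1.8)
im,d,c=cam('wrist'); cv2.imwrite('pics/w3.png',im)
C=np.array([584.7,10.1]);u=np.array([.9995,.0314]);print(C+36*u,C-36*u)"
```

```text
t 21.55 pos [538.6 300.2 163.7] jaw 2.9 | d [  84.1 -288.2  -70.7] turn -1.1 tilt [-0.02 -0.05 -0.  ] j1,j6 [0.45 0.4 ] gap 43.6 F [-0.8 -0.3 -1.5]
[620.682   11.2304] [548.718    8.9696]
```

View pics/w3.png

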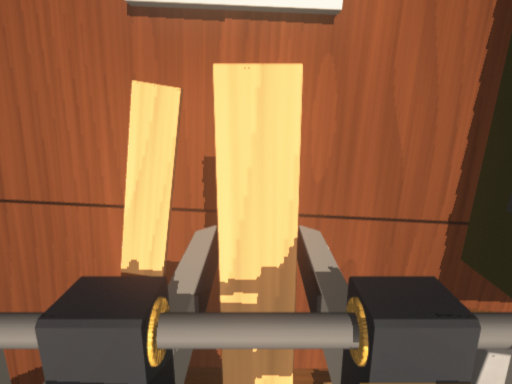

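The board is held squarely in the jaws, filling columns 215-300.

Call:
{"api": "jog_arm", "payload": {
  "moves": [
    [[14,-48,0,0,0,-0.2],[14,-48,0,0,0,-0.2],[14,-48,0,0,0,-0.2],[14,-48,-5,0,0,-0.2],[14,-48,-5,0,0,-0.2]]
  ]
}}

```text
clock: 22.1
eef_pos: [608.0, 62.2, 157.1]
eef_rot: [0.469, 1.564, 0.511]
wrist_force: [0.4, 0.4, -0.7]
finger_gap: 43.5
```

Call:
{"api": "jog_arm", "payload": {
  "moves": [
    [[12,-44,-10,0,0,0],[0,-4,-20,0,0,0],[0,0,-5,0,0,0]]
  ]
}}

```text
clock: 22.4
eef_pos: [620.8, 5.9, 119.6]
eef_rot: [0.388, 1.564, 0.424]
wrist_force: [0.2, 0.0, -1.5]
finger_gap: 43.8
```

```bash
python3 -c "
from h import *
go(620.7,11.2,96,1.8)"
```

```text
t 22.4 pos [620.8   5.9 119.6] jaw 2.0 | d [ -0.1   5.3 -23.6] turn -0.2 tilt [-0.16  0.35  0.  ] j1,j6 [-0.05 -0.09] gap 43.8 F [ 0.2  0.  -1.5]
```

Call:
{"api": "jog_arm", "payload": {
  "moves": [
    [[0,5,-12,-0.1,0.3,-0.2],[0,0,-8,0,0,0]]
  ]
}}

```text
clock: 22.6
eef_pos: [620.8, 12.1, 98.8]
eef_rot: [0.716, 1.569, 0.748]
wrist_force: [0.3, 0.0, -1.2]
finger_gap: 43.6
```

Call:
{"api": "jog_arm", "payload": {
  "moves": [
    [[0,0,-3,0,0,0]]
  ]
}}

```text
clock: 22.7
eef_pos: [620.7, 12.9, 95.7]
eef_rot: [0.55, 1.57, 0.583]
wrist_force: [-13.5, -7.4, 26.0]
finger_gap: 43.7
```

```bash
python3 -c "
from h import *
go(620.7,11.2,96,1.8)"
```

```text
t 22.7 pos [620.7  12.9  95.7] jaw 1.9 | d [-0.  -1.7  0.3] turn -0.1 tilt [-0.02  0.04  0.  ] j1,j6 [-0.04 -0.07] gap 43.7 F [-13.5  -7.4  26. ]
```

Call:
{"api": "jog_arm", "payload": {
  "moves": [
    [[0,0,0.5,0,0,0],[0,0,0,0,0,0],[0,0,0,0,0,0]]
  ],
  "gripper": 0.15
}}

```text
clock: 23.0
eef_pos: [621.0, 15.2, 97.0]
eef_rot: [0.158, 1.569, 0.194]
wrist_force: [0.8, -0.1, 0.6]
finger_gap: 53.9
```

Call:
{"api": "jog_arm", "payload": {
  "moves": [
    [[0,0,30,0,0,0],[0,0,45,0,0,0],[-10,20,10,0,0,-2],[-31,47,0,0,0,-2],[-31,47,0,0,0,-2]]
  ],
  "gripper": 0.49
}}

```text
clock: 23.5
eef_pos: [553.9, 120.9, 184.8]
eef_rot: [0.406, 1.566, 0.329]
wrist_force: [0.8, 1.0, -0.6]
finger_gap: 70.4
```

Call:
{"api": "jog_arm", "payload": {
  "moves": [
    [[-31,47,0,0,0,-2],[-31,47,0,0,0,0],[-31,47,0,0,0,0],[-21,30,0,0,0,0]]
  ]
}}

```text
clock: 23.9
eef_pos: [447.6, 278.7, 186.5]
eef_rot: [0.51, 1.562, 0.397]
wrist_force: [0.8, 0.4, 0.0]
finger_gap: 70.3
```

```bash
python3 -c "
from h import *
D=cam('top')
find('stick',(584,67),z=74,data=D);find('stick',(584,-47),z=74,data=D); find('board',(621,11),z=84,data=D)
find('board',(434,294),data=D);find('board',(434,294),'wrist')
go(434.7,294,22,-6)"
```

```text
stick [599.3  10.9] ang 70.1 LxW [196. 178.]
stick [599.3  10.9] ang 70.1 LxW [196. 178.]
board [603.4  11. ] ang 82.1 LxW [192. 161.]
board [431.6 262.8] ang 84.0 LxW [127.  46.]
board [438.5 315.9] ang -67.1 LxW [278. 178.]
t 24.0 pos [447.  279.8 186.5] jaw -6.3 | d [ -12.3   14.2 -164.5] turn 0.3 tilt [-0.2   0.43  0.  ] j1,j6 [0.49 0.6 ] gap 69.9 F [ 0.1 -0.5  0.1]
```

Call:
{"api": "jog_arm", "payload": {
  "moves": [
    [[-7,7,-45,-0.2,0.4,0.1],[-6,7,-45,0,0,0],[0,0,-45,0,0,0],[0,0,-5,0,0,0]]
  ]
}}

```text
clock: 24.4
eef_pos: [434.6, 295.1, 45.8]
eef_rot: [0.567, 1.562, 0.461]
wrist_force: [0.4, -0.6, 0.1]
finger_gap: 69.8
```

```bash
python3 -c "
from h import *
D=cam('wrist'); cv2.imwrite('pics/w4.png',D[0]); D=cam('top'); cv2.imwrite('pics/t4.png',cv2.resize(D[0][140:300,60:400],(800,376)))
go(434.7,294,22,-6)"
```

```text
t 24.5 pos [436.8 296.2  50.2] jaw -6.1 | d [ -2.1  -2.2 -28.2] turn 0.1 tilt [-0.4   0.74  0.  ] j1,j6 [0.53 0.63] gap 69.8 F [ 0.8 -0.4  0.6]
```

View pics/w4.png

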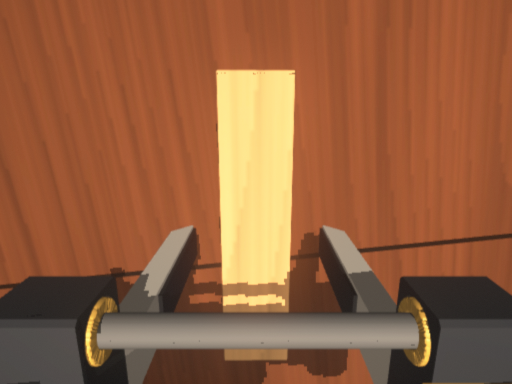

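View pics/t4.png

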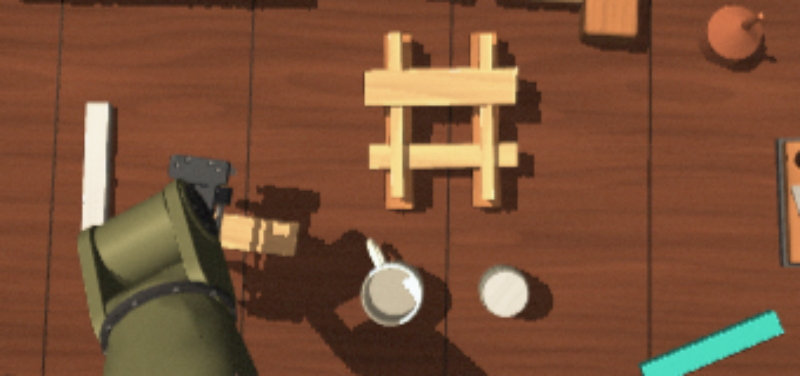

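Board 2 is centred between the jaws, at columns 218-295. Board 1 lies square on the sticks, at (440,87) in the crop. Now I'll grip board 2.

Call:
{"api": "jog_arm", "payload": {
  "moves": [
    [[-2,-2,-14,-0.4,0.7,0.1],[0,0,-11,0,0,0],[0,0,-2,0,0,0]]
  ]
}}

```text
clock: 24.8
eef_pos: [437.9, 295.0, 26.8]
eef_rot: [0.575, 1.563, 0.47]
wrist_force: [-0.3, -0.7, 0.2]
finger_gap: 70.0
```

```bash
python3 -c "
from h import *
go(434.7,294,22,-6)"
```

```text
t 24.8 pos [437.9 295.   26.8] jaw -6.0 | d [-3.2 -1.  -4.8] turn 0.0 tilt [-0.21  0.41  0.  ] j1,j6 [0.52 0.63] gap 70.0 F [-0.3 -0.7  0.2]
```

Call:
{"api": "jog_arm", "payload": {
  "moves": [
    [[-3,-1,-5.5,-0.2,0.4,0],[0,0,-1,0,0,0],[0,0,-1,0,0,0],[0,0,-0.8,0,0,0]]
  ],
  "gripper": -1
}}

```text
clock: 25.2
eef_pos: [435.4, 294.1, 19.4]
eef_rot: [0.739, 1.569, 0.634]
wrist_force: [-5.6, -3.3, 13.0]
finger_gap: 44.0
```

Call:
{"api": "jog_arm", "payload": {
  "moves": [
    [[0,0,30,0,0,0],[0,0,45,0,0,0],[0,0,45,0,0,0],[0,0,20,0,0,0],[19,-47,0,0,0,1.3]]
  ]
}}

```text
clock: 25.7
eef_pos: [451.8, 249.5, 164.6]
eef_rot: [0.935, 1.57, 0.858]
wrist_force: [0.4, -1.1, -1.4]
finger_gap: 44.0
```

Call:
{"api": "jog_arm", "payload": {
  "moves": [
    [[19,-47,0,0,0,1.3],[19,-47,0,0,0,1.3],[19,-47,0,0,0,1.3],[19,-47,-5,0,0,1.3],[19,-47,-25,0,0,1.3]]
  ]
}}

```text
clock: 26.2
eef_pos: [545.3, 19.2, 143.1]
eef_rot: [0.115, 1.56, 0.161]
wrist_force: [0.7, 0.6, -1.5]
finger_gap: 43.8
```

```bash
python3 -c "
from h import *
go(548.7,9,96,1.8)"
```

```text
t 26.2 pos [545.3  19.2 143.1] jaw 2.6 | d [  3.4 -10.2 -47.1] turn -0.8 tilt [-0.1   0.61  0.  ] j1,j6 [-0.03 -0.08] gap 43.8 F [ 0.7  0.6 -1.5]
```

Call:
{"api": "jog_arm", "payload": {
  "moves": [
    [[3,-10,-20,-0.1,0.6,-0.8],[0,0,-17,0,0,0],[0,0,0,0,0,0]]
  ]
}}

```text
clock: 26.5
eef_pos: [548.7, 2.9, 102.8]
eef_rot: [-2.942, 1.568, -2.917]
wrist_force: [0.4, 1.2, -0.1]
finger_gap: 43.6
```

```bash
python3 -c "
from h import *
go(548.7,9,93.4,1.8)"
```

```text
t 26.5 pos [548.7   2.9 102.8] jaw 1.4 | d [ 0.   6.1 -9.4] turn 0.4 tilt [ 0.03 -0.13  0.  ] j1,j6 [-0.06 -0.09] gap 43.6 F [ 0.4  1.2 -0.1]
```

Call:
{"api": "jog_arm", "payload": {
  "moves": [
    [[0,6,-4,0,-0.1,0.4],[0,0,-3,0,0,0]]
  ]
}}

```text
clock: 26.7
eef_pos: [549.1, 9.7, 97.0]
eef_rot: [-0.428, 1.57, -0.395]
wrist_force: [0.7, 1.1, -0.4]
finger_gap: 43.7
```

Call:
{"api": "jog_arm", "payload": {
  "moves": [
    [[0,0,-1.5,0,0,0]]
  ]
}}

```text
clock: 26.8
eef_pos: [549.3, 10.3, 95.9]
eef_rot: [-0.309, 1.569, -0.275]
wrist_force: [0.4, -1.1, -0.4]
finger_gap: 43.9
```

```bash
python3 -c "
from h import *
go(548.7,9,93.4,1.8)"
```

```text
t 26.8 pos [549.3  10.3  95.9] jaw 2.0 | d [-0.6 -1.3 -2.5] turn -0.2 tilt [0.03 0.12 0.  ] j1,j6 [-0.05 -0.08] gap 43.9 F [ 0.4 -1.1 -0.4]
```

Call:
{"api": "jog_arm", "payload": {
  "moves": [
    [[0,0,-2,0,0,0]]
  ]
}}

```text
clock: 26.9
eef_pos: [549.5, 10.8, 94.5]
eef_rot: [-0.22, 1.568, -0.185]
wrist_force: [0.0, -0.5, -0.9]
finger_gap: 43.7
```

Call:
{"api": "jog_arm", "payload": {
  "moves": [
    [[0,0,0,0,0,0],[0,0,0,0,0,0],[0,0,0,0,0,0]]
  ],
  "gripper": 0.15
}}

```text
clock: 27.2
eef_pos: [549.8, 11.3, 95.3]
eef_rot: [-0.176, 1.566, -0.14]
wrist_force: [0.3, -0.5, -0.7]
finger_gap: 53.9
```

Call:
{"api": "jog_arm", "payload": {
  "moves": [
    [[0,0,30,0,0,0],[0,0,45,0,0,0],[-4,46,15,0,0,8.2],[-4,46,0,0,0,8.2],[-4,46,0,0,0,8.2]]
  ]
}}

```text
clock: 27.7
eef_pos: [537.5, 148.5, 189.7]
eef_rot: [-0.471, 1.565, -0.002]
wrist_force: [1.7, -0.3, -0.6]
finger_gap: 54.1
```

Call:
{"api": "jog_arm", "payload": {
  "moves": [
    [[0,0,0,0,0,8.2],[0,0,0,0,0,8.2],[0,0,0,0,0,8.2],[0,0,0,0,0,8.2]]
  ]
}}

```text
clock: 28.1
eef_pos: [536.5, 154.9, 190.9]
eef_rot: [-0.416, 1.563, 0.652]
wrist_force: [0.0, -0.4, 0.2]
finger_gap: 54.2
```

```bash
python3 -c "
from h import *
D=cam('top'); cv2.imwrite('pics/t5.png',cv2.resize(D[0][140:300,60:400],(800,376)))
find('bar',(511,469),data=D)
go(511,469,150,90.8)"
```

```text
bar [511.  469.1] ang 0.7 LxW [181.  29.]
t 28.15 pos [536.5 154.8 191. ] jaw 61.8 | d [-25.5 314.2 -41. ] turn 29.0 tilt [-0.28  0.36  0.  ] j1,j6 [ 0.21 -0.87] gap 54.2 F [-0.1  0.2  0.7]
```

View pics/t5.png

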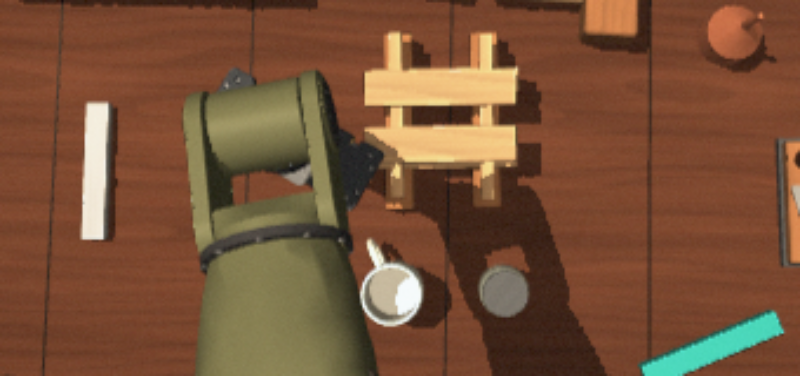

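Both boards lie across the sticks with a clear gap, at (440,87) and (440,145). The bar has not moved and is at (97,170) in the crop.

Call:
{"api": "jog_arm", "payload": {
  "moves": [
    [[-3.5,45,-5,0,0,4.2],[-3.5,45,-5,0,0,4.2],[-3.5,45,-5,0,0,4.2],[-3.5,45,-5,0,0,4.2],[-3.5,45,-5,0,0,4.2]]
  ]
}}

```text
clock: 28.65
eef_pos: [519.6, 382.3, 167.2]
eef_rot: [-0.61, 1.56, 0.823]
wrist_force: [1.2, -0.2, 0.1]
finger_gap: 53.8
```

Call:
{"api": "jog_arm", "payload": {
  "moves": [
    [[-3.5,45,-10,0,0,4.2],[-3.5,44,-20,0,0,4],[0,0,-40,0,0,0],[0,0,-20,0,0,0]]
  ],
  "gripper": 0.28
}}

```text
clock: 29.05
eef_pos: [510.4, 481.2, 76.4]
eef_rot: [-0.67, 1.554, 0.906]
wrist_force: [-0.2, 0.4, -1.0]
finger_gap: 60.3
```

```bash
python3 -c "
from h import *
go(511,469,22,90.8)
find('bar',(511,469),'wrist')
"
```

```text
t 29.05 pos [510.4 481.2  76.4] jaw 90.3 | d [  0.6 -12.2 -54.4] turn 0.5 tilt [-0.77  0.6   0.  ] j1,j6 [ 0.7  -0.88] gap 60.3 F [-0.2  0.4 -1. ]
bar [496.8 469.1] ang 0.8 LxW [166.  30.]
```

Call:
{"api": "jog_arm", "payload": {
  "moves": [
    [[0,-12,-10,-0.7,0.6,0.5],[0,0,-18,0,0,0],[0,0,-10,0,0,0]]
  ],
  "squeeze": 45
}}

```text
clock: 29.4
eef_pos: [510.8, 467.6, 36.3]
eef_rot: [1.191, 1.57, 2.771]
wrist_force: [-0.5, 0.5, -0.4]
finger_gap: 60.4
```

```bash
python3 -c "
from h import *
go(511,469,21.5,90.7)
"
```

```text
t 29.4 pos [510.8 467.6  36.3] jaw 90.6 | d [  0.2   1.4 -14.8] turn 0.1 tilt [-0.02 -0.05 -0.  ] j1,j6 [ 0.69 -0.89] gap 60.4 F [-0.5  0.5 -0.4]
```

Call:
{"api": "jog_arm", "payload": {
  "moves": [
    [[0,1.4,-9,0,0,0.1],[0,0,-5,0,0,0]]
  ]
}}

```text
clock: 29.6
eef_pos: [511.4, 468.5, 21.3]
eef_rot: [0.736, 1.57, 2.316]
wrist_force: [0.1, -0.1, -0.7]
finger_gap: 59.9
```

Call:
{"api": "jog_arm", "payload": {
  "moves": [
    [[0,0,-0.5,0,0,0],[0,0,-0.8,0,0,0],[0,0,-0.8,0,0,0],[0,0,-0.8,0,0,0]]
  ],
  "gripper": -1
}}

```text
clock: 30.0
eef_pos: [512.0, 468.9, 19.4]
eef_rot: [-0.537, 1.569, 1.043]
wrist_force: [-0.6, -1.9, 4.9]
finger_gap: 31.8
```

Call:
{"api": "jog_arm", "payload": {
  "moves": [
    [[0,0,20,0,0,0],[0,0,40,0,0,0],[0,0,45,0,0,0],[0,0,45,0,0,0]]
  ]
}}

```text
clock: 30.4
eef_pos: [507.3, 465.1, 162.2]
eef_rot: [2.221, 1.552, -2.482]
wrist_force: [0.2, 1.1, -7.5]
finger_gap: 29.7
```

```bash
python3 -c "
from h import *
go(584.7,10.1,112,91.8)
"
```

```text
t 30.4 pos [507.3 465.1 162.2] jaw 90.5 | d [  77.4 -455.   -50.2] turn 1.3 tilt [ 0.67 -0.86  0.  ] j1,j6 [ 0.69 -0.89] gap 29.7 F [ 0.2  1.1 -7.5]
```

Call:
{"api": "jog_arm", "payload": {
  "moves": [
    [[7.7,-45.5,0,0.6,-0.8,0.3],[7.7,-45.5,0,0,0,0.3],[7.7,-45.5,0,0,0,0.3],[7.7,-45.5,0,0,0,0.3],[7.7,-45.5,0,0,0,0]]
  ]
}}

```text
clock: 30.9
eef_pos: [544.2, 236.3, 167.3]
eef_rot: [-0.795, 1.564, 0.815]
wrist_force: [0.9, -1.4, -7.1]
finger_gap: 29.4
```

Call:
{"api": "jog_arm", "payload": {
  "moves": [
    [[7.7,-45.5,0,0,0,0],[7.7,-45.5,0,0,0,0],[7.7,-45.5,0,0,0,0],[7.7,-45.5,0,0,0,0],[7,-42,-10,0,0,0]]
  ]
}}

```text
clock: 31.4
eef_pos: [580.1, 2.5, 155.4]
eef_rot: [-0.225, 1.566, 1.386]
wrist_force: [0.4, -0.0, -7.1]
finger_gap: 29.7
```

```bash
python3 -c "
from h import *
go(584.7,10.1,103.5,91.8)
"
```

```text
t 31.4 pos [580.1   2.5 155.4] jaw 92.3 | d [  4.6   7.6 -51.9] turn -0.5 tilt [-0.25  0.05  0.  ] j1,j6 [-0.06 -1.67] gap 29.7 F [ 0.4 -0.  -7.1]
```

Call:
{"api": "jog_arm", "payload": {
  "moves": [
    [[4.5,7.5,-20,-0.2,0,-0.5],[0,0,-20,0,0,0],[0,0,-1,0,0,0]]
  ]
}}

```text
clock: 31.7
eef_pos: [583.4, 3.3, 110.6]
eef_rot: [1.545, 1.567, 3.139]
wrist_force: [0.2, 0.2, -7.5]
finger_gap: 29.8
```

```bash
python3 -c "
from h import *
go(584.7,10.1,103.5,91.8)
"
```

```text
t 31.7 pos [583.4   3.3 110.6] jaw 91.3 | d [ 1.3  6.8 -7.1] turn 0.5 tilt [-0.   -0.22 -0.  ] j1,j6 [-0.06 -1.65] gap 29.8 F [ 0.2  0.2 -7.5]
```

Call:
{"api": "jog_arm", "payload": {
  "moves": [
    [[1,6.5,-2.5,0,-0.2,0.4],[0,0,-2.5,0,0,0]]
  ]
}}

```text
clock: 31.9
eef_pos: [584.5, 10.7, 106.0]
eef_rot: [0.917, 1.57, 2.519]
wrist_force: [-0.4, -0.4, -7.4]
finger_gap: 29.5
```

Call:
{"api": "jog_arm", "payload": {
  "moves": [
    [[0,0,-1.5,0,0,0]]
  ]
}}

```text
clock: 32.0
eef_pos: [584.6, 11.2, 105.0]
eef_rot: [-1.173, 1.57, 0.43]
wrist_force: [0.2, 0.3, -6.4]
finger_gap: 29.7
```

```bash
python3 -c "
from h import *
go(584.7,10.1,103.5,91.8)
"
```

```text
t 32.0 pos [584.6  11.2 105. ] jaw 91.8 | d [ 0.1 -1.1 -1.5] turn -0.0 tilt [-0.01  0.02  0.  ] j1,j6 [-0.04 -1.65] gap 29.7 F [ 0.2  0.3 -6.4]
```

Call:
{"api": "jog_arm", "payload": {
  "moves": [
    [[0,-1,-1.5,0,0,0]]
  ]
}}

```text
clock: 32.1
eef_pos: [584.8, 10.9, 104.3]
eef_rot: [-1.163, 1.569, 0.44]
wrist_force: [-5.9, 7.2, 7.5]
finger_gap: 29.6
```

Call:
{"api": "jog_arm", "payload": {
  "moves": [
    [[0,0,-0.5,0,0,0],[0,0,0,0,0,0],[0,0,0,0,0,0]]
  ],
  "gripper": -0.1
}}

```text
clock: 32.4
eef_pos: [586.6, 11.0, 106.8]
eef_rot: [-1.57, 1.563, 0.034]
wrist_force: [0.2, 0.1, -1.1]
finger_gap: 42.1
```

Call:
{"api": "jog_arm", "payload": {
  "moves": [
    [[0,0,25,0,0,0],[0,0,45,0,0,0],[0,0,45,0,0,0],[-20,-45,0,0,0,0],[-20,-45,0,0,0,0]]
  ]
}}

```text
clock: 32.9
eef_pos: [546.7, -77.6, 227.9]
eef_rot: [-1.697, 1.56, -0.087]
wrist_force: [0.5, -1.0, -0.5]
finger_gap: 42.3
```

Call:
{"api": "jog_arm", "payload": {
  "moves": [
    [[-20,-45,0,0,0,0],[-20,-45,0,0,0,0],[-20,-45,0,0,0,0],[-20,-45,0,0,0,0],[0,0,0,0,0,0]]
  ]
}}

```text
clock: 33.4
eef_pos: [462.5, -265.7, 232.2]
eef_rot: [-1.917, 1.551, -0.31]
wrist_force: [0.0, 0.6, -0.4]
finger_gap: 42.4
```

```bash
python3 -c "
from h import *
D=cam('top'); cv2.imwrite('pics/t6.png',cv2.resize(D[0][150:260,190:320],(780,660))[:600])
im,d,c=D; P=cloud(d,c); h=cv2.cvtColor(im,cv2.COLOR_BGR2HSV)
k=(abs(P[...,0]-585)<130)&(abs(P[...,1]-10)<110)
for z,n in [(100,'bar'),(84,'board'),(74,'stick'),(58,'batten')]:
  m=k&(abs(P[...,2]-z)<4); print(n,z,m.sum(),P[...,2][m].mean().round(1))
m=(k&(P[...,2]>95)&(h[...,1]<80)).astype(np.uint8); print('bar',*[np.round(x,1) for x in pca(m>0,100,c)])
m=k&(abs(P[...,2]-84)<5)
for s in (-1,1):
  for nm,q in (('board',m&((P[...,0]-585)*s>0)),('batten',k&(abs(P[...,2]-58)<5)&((P[...,0]-585)*s>0)),('stick',k&(abs(P[...,2]-74)<4)&((P[...,1]-10)*s>35))): print(nm,s,*[np.round(x,1) for x in pca(q,dict(board=84,batten=58,stick=74)[nm],c)])
go(0,0,0,0)"
```

```text
bar 100 558 100.8
board 84 1467 84.9
stick 74 412 74.9
batten 58 132 59.0
bar [579.1 -11.4] -89.5 [420.9 277. ]
board -1 [549.3  10.7] -88.6 [204.5  46.7]
batten -1 [525.8   2.4] -86.9 [208.   14.4]
stick -1 [580.2 -47.2] 1.6 [254.5  18.3]
board 1 [620.9  12.5] -88.5 [205.6  45.9]
batten 1 [646.  -36.9] 88.5 [194.6  25. ]
stick 1 [589.1  68. ] 2.2 [252.5  20.5]
t 33.45 pos [ 463.5 -263.8  232.2] jaw 92.1 | d [-463.5  263.8 -232.2] turn 87.9 tilt [0.32 1.09 0.  ] j1,j6 [-0.59 -2.2 ] gap 42.2 F [0.7 0.1 0.1]
```

View pics/t6.png

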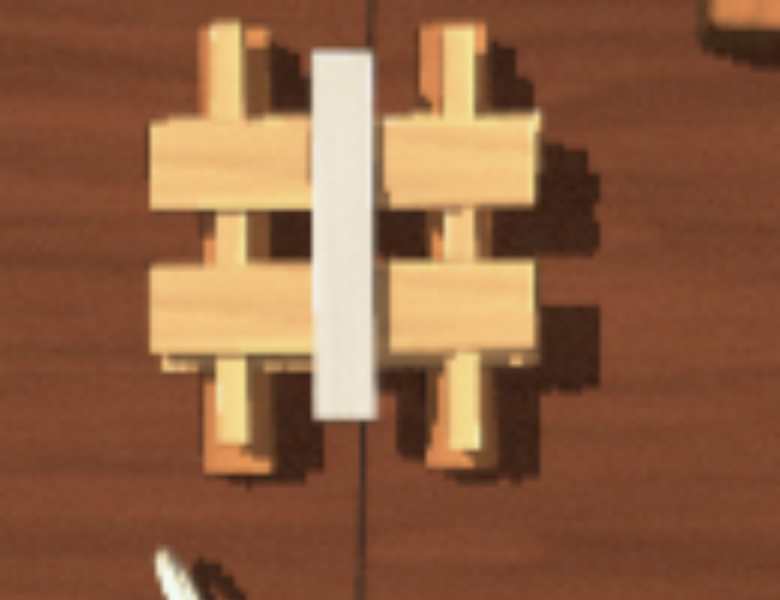

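The stack shows two bearers, two battens, two sticks, two boards about 28 mm apart, and the bar upright in the middle at (345,235). The mean layer heights are each about 1 mm above nominal. I'm handing in now.

```bash
python3 -c "
from cell import manip
print(manip.sign_off())"
```

```text
the job is handed in; nothing more can be done
None
```

I stacked the wood on the two bearers and handed the job in at about 33 s of the 208 s. Only two battens were on the bench. The order was both battens, both sticks, both thin boards, then the steel bar. I didn't touch the turquoise look-alike or the other things on the bench.

My last checks, mainly from the top camera:

| Layer | Mean top height (nominal), mm | Position and squareness |
|---|---|---|
| Battens | 59.0 (58) | about 98 mm apart, within 1° of square |
| Sticks | 74.9 (74) | within about 2 mm of each bearer's centre line, within 1° |
| Boards | 84.9 (84) | about 72 mm centre to centre, gap about 28 mm, within about 0.5° of square |
| Bar | 100.8 (100) | midway between the sticks, over both boards |

- **Disagreements:** the automatic outline fit of the bar failed because of depth noise, so its position rests on the final picture and the arm's release pose (within about 2 mm and 0.5° of the target). The length fits in that last check were also noisy, so the battens' spacing and angles come from right after they were laid. The wrist camera put the loose wood 7–14 mm off the top camera along its length, and I used the top camera for that.
- **Forces:** the highest readings were about 32 N, when I pressed the first batten down, and about 26 N for the first board.
- **Not seen:** I found no sign of a board or the bar being knocked aside. I did not measure the bench bystanders again at the end.

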